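# Put the mills on the slanted display rack, heavy end down

### The job

The three square wooden mills lying about on the table look the same at both ends, but each has its heavy steel grinder hidden in one of them: lift each mill at mid-length to feel which end is heavy, then lay it gently and straight in a lane of its own on the slanted display rack, flat on the deck with its heavy end down the slope, towards the ticket rail. Leave all three lying there and do not knock over or push about anything else on the table.

Things in the scene. Friction and masses are not known exactly. Their poses are not given: they have to be found in the camera images.
- mill_1_mid (a point): Centre of a wooden mill, lying: a bar 140 mm long (x), 36 x 36 mm square, the same cap at both ends; 18 mm above what it lies on. About 0.4 kg, of which 0.26 kg is a steel grinder hidden 50 mm from the centre, at either end: looks and axes do not tell which, and it varies. Gripped at mid-length and lifted, that end pulls down with 0.12 N m, or droops if gripped lightly.
- mill_2_mid (a point): The same point of a second mill, alike in looks, size and weight; its heavy end is drawn on its own.
- mill_3_mid (a point): The same point of a third mill, alike in looks, size and weight; its heavy end is drawn on its own.
- lane_1 (a point): Middle of a lane of the slanted rack, on its deck, 72 mm above the table. x: up the slope along the lane; z: out of the deck. Slope 0.5 rad, low end towards the robot. The lane is 95 mm wide between low wires (tops 6 mm above the deck), from the ticket rail across the low end (lip 22 mm high, at x = -90 mm) to the open high end at x = +105 mm. The rack is fixed.
- lane_2 (a point): The same point of the middle lane, alike and parallel to the first, 95 mm from it along +y.
- lane_3 (a point): The same point of the third lane, alike and parallel to the first, 190 mm from it along +y.
- squeeze_bottle: Bystander: flat cream-coloured squeeze bottle lying on its side, 117 mm long along x with its white nozzle to +x, 50 mm wide, 40 mm high; its origin is the centre of its underside, at table height. It is not part of the job and stays where it is.
- carton: Bystander: small closed cardboard carton, 105 x 75 mm (x, y) and 55 mm high; its origin is the centre of its underside, at table height. It is not part of the job and stays where it is.
- sauce_bottle: Bystander: slim dark sauce bottle with a black cap standing upright, 46 mm across, 165 mm high; its origin is the centre of its underside, at table height. It is not part of the job and stays where it is.
- spice_jar_a: Bystander: small spice jar standing upright, 40 mm across, 90 mm high; its origin is the centre of its underside, at table height. It is not part of the job and stays where it is.
- spice_jar_b: Bystander: small spice jar standing upright, 40 mm across, 90 mm high; its origin is the centre of its underside, at table height. It is not part of the job and stays where it is.
- tin: Bystander: tin standing upright, 74 mm across, 82 mm high; its origin is the centre of its underside, at table height. It is not part of the job and stays where it is.
- dressing_bottle: Bystander: sand-coloured bottle with a black cap standing upright, 56 mm across, 175 mm high; its origin is the centre of its underside, at table height. It is not part of the job and stays where it is.
Mind the look-alikes: they are no part of the job. What is shaped like the part that bears mill_3_mid but green is not meant.

How it is judged:
At the end, for the whole second after the job is handed in: Each mill lies at rest in a lane of its own, flat on the deck, heavy end down the slope: centre within 30 mm of the lane's middle line and 30 mm below to 40 mm above its middle point, in line with the lane within 15 degrees (((x of mill_1_mid in the frame of lane_1 between -0.03 and 0.04 m and y of mill_1_mid in the frame of lane_1 between -0.03 and 0.03 m and z of mill_1_mid in the frame of lane_1 between 0.012 and 0.026 m and angle between the x axis of mill_1_mid and the x axis of lane_1, either way round below 0.26 rad and x of works_1_c0 in the frame of lane_1 below 0.005 m) or (x of mill_1_mid in the frame of lane_2 between -0.03 and 0.04 m and y of mill_1_mid in the frame of lane_2 between -0.03 and 0.03 m and z of mill_1_mid in the frame of lane_2 between 0.012 and 0.026 m and angle between the x axis of mill_1_mid and the x axis of lane_2, either way round below 0.26 rad and x of works_1_c0 in the frame of lane_2 below 0.005 m) or (x of mill_1_mid in the frame of lane_3 between -0.03 and 0.04 m and y of mill_1_mid in the frame of lane_3 between -0.03 and 0.03 m and z of mill_1_mid in the frame of lane_3 between 0.012 and 0.026 m and angle between the x axis of mill_1_mid and the x axis of lane_3, either way round below 0.26 rad and x of works_1_c0 in the frame of lane_3 below 0.005 m)) and linear speed of each of mill_1, mill_2, mill_3 below 0.02 m/s and ((x of mill_2_mid in the frame of lane_1 between -0.03 and 0.04 m and y of mill_2_mid in the frame of lane_1 between -0.03 and 0.03 m and z of mill_2_mid in the frame of lane_1 between 0.012 and 0.026 m and angle between the x axis of mill_2_mid and the x axis of lane_1, either way round below 0.26 rad and x of works_2_c0 in the frame of lane_1 below 0.005 m) or (x of mill_2_mid in the frame of lane_2 between -0.03 and 0.04 m and y of mill_2_mid in the frame of lane_2 between -0.03 and 0.03 m and z of mill_2_mid in the frame of lane_2 between 0.012 and 0.026 m and angle between the x axis of mill_2_mid and the x axis of lane_2, either way round below 0.26 rad and x of works_2_c0 in the frame of lane_2 below 0.005 m) or (x of mill_2_mid in the frame of lane_3 between -0.03 and 0.04 m and y of mill_2_mid in the frame of lane_3 between -0.03 and 0.03 m and z of mill_2_mid in the frame of lane_3 between 0.012 and 0.026 m and angle between the x axis of mill_2_mid and the x axis of lane_3, either way round below 0.26 rad and x of works_2_c0 in the frame of lane_3 below 0.005 m)) and ((x of mill_3_mid in the frame of lane_1 between -0.03 and 0.04 m and y of mill_3_mid in the frame of lane_1 between -0.03 and 0.03 m and z of mill_3_mid in the frame of lane_1 between 0.012 and 0.026 m and angle between the x axis of mill_3_mid and the x axis of lane_1, either way round below 0.26 rad and x of works_3_c0 in the frame of lane_1 below 0.005 m) or (x of mill_3_mid in the frame of lane_2 between -0.03 and 0.04 m and y of mill_3_mid in the frame of lane_2 between -0.03 and 0.03 m and z of mill_3_mid in the frame of lane_2 between 0.012 and 0.026 m and angle between the x axis of mill_3_mid and the x axis of lane_2, either way round below 0.26 rad and x of works_3_c0 in the frame of lane_2 below 0.005 m) or (x of mill_3_mid in the frame of lane_3 between -0.03 and 0.04 m and y of mill_3_mid in the frame of lane_3 between -0.03 and 0.03 m and z of mill_3_mid in the frame of lane_3 between 0.012 and 0.026 m and angle between the x axis of mill_3_mid and the x axis of lane_3, either way round below 0.26 rad and x of works_3_c0 in the frame of lane_3 below 0.005 m))); the robot touches nothing.
It fails at once if a bystander (bottle, jar or carton) is knocked over or shoved more than 30 mm (distance of any of squeeze_bottle, carton, sauce_bottle, spice_jar_a, spice_jar_b from where it was at the start of the episode above 0.03 m or angle between any of squeeze_bottle, carton, sauce_bottle, spice_jar_a, spice_jar_b's own z axis and vertical above 0.35 rad).
It fails at once if a mill is dropped (falls free, touching nothing, faster than 0.7 m/s: from more than about 25 mm) ((contact force between mill_1 and anything else below 0.05 N and linear speed of mill_1 above 0.7 m/s) or (contact force between mill_2 and anything else below 0.05 N and linear speed of mill_2 above 0.7 m/s) or (contact force between mill_3 and anything else below 0.05 N and linear speed of mill_3 above 0.7 m/s)).
It also fails if it takes over 72 s, if anything falls off the work surface, if the arm or the gripper's body presses on something with over 40 N, if the wrist force passes 120 N, or if a joint passes its speed limit or range.

### The arm

A 7-joint arm with a two-finger parallel gripper is mounted at the origin on the work surface. World frame = base frame: x ahead of the robot, y to its left, z up, the work surface at z = 0. Lengths are in m, angles in rad, forces in N, time in s.
With the tool pointing down it reaches from about 0.425 to 0.875 m from the base axis. Payload 4.7 kg.
Tool frame: the origin (TCP) lies at the very end of the fingers, on their centre line; the grasp point (between the pads) lies 19 mm behind it; z points along the fingers, y is the direction in which the jaws open and shut (so a half turn about z gives the same grasp; the last joint's range is limited). The gripper opens to 87 mm and grips with 3 to 60 N. Pads are 19 mm wide; open, the fingers measure 117 mm over their backs; the gripper's body (75 mm by 190 mm) begins 51 mm behind the grasp point.
Start: joints at [1.116, 0.321, -0.07, 1.45, 0.023, 1.371, -0.057], TCP at [0.294, -0.58, 0.223] pointing down, gripper open.
Joint ranges: [-2.86, 2.86], [-0.3, 2.09], [-1.38, 1.24], [0.06, 2.45], [-1.56, 4.7], [0.09, 2.05], [-2.69, 2.69]. Speed limits (rad/s): [2.57, 2.57, 3.14, 3.14, 3.14, 3.14, 3.14].

### API

Orientations are given as a rotation vector (axis times angle).
In Python, from bench import ctrl, get_image, camera_info gives the robot as it stands.
- The arm moves only by the tool carry_out, never from a script. Its argument "commands" is a list of rows, each an object of numbers: "tx", "ty", "tz": the shift along the tool's x, y, z in m; "rx", "ry", "rz": the turn, a rotation vector about the tool's x, y, z in rad; "jaw": the opening, from 0 (shut) to 1 (fully open). In form: [{"tx": .., "ty": .., "tz": .., "rx": .., "ry": .., "rz": .., "jaw": ..}, ...]. A call has 1 to 12 rows; each row is the pose to reach, as a shift and turn from the pose commanded when the call began, along the tool's axes at that moment; what a row does not reach only later rows make up. A row lasts 1/8 s, in which the tool goes at most 62.5 mm and 10.7 degrees, less where a joint would pass 70% of its speed; a pose out of reach is approached as far as the arm can. A call with a gripper value outside its range is refused whole. The fingers move at their own pace and stop on an object; "grip_force" is the grip in N (left out, the last holds). Time passes only in rows, so rows that repeat a pose let the fingers close. It gives the time, the measured TCP pose, the force and the opening at its end, in the units of the state.
- ctrl.get_state(): the state, without advancing time (a new reading comes with each control period).
- get_image(name): name is "scene" or "top"; returns the picture (420x560x3 uint8, red, green, blue); there is no depth.
- camera_info(name): a dict with "intrinsics" (3x3 intrinsics, pixels), "k1" (the pictures are not rectified: a ray, as slopes to the right and down, at radius r is drawn at 1 + k1 r^2 times it, then the intrinsics apply), "R" (3x3) and "t" (3): a world point X has camera coordinates R X + t. Camera axes: x right, y down, z forward; pixel columns grow to the right and rows downward; lengths in m; the calibration is good to about 2 mm. A picture is of the moment at which its call begins. camera_info takes no time and is no camera call.
- ctrl.close_job(): hands the job in, once; it reports no verdict.
The state is a dict: "time": time; "joint_positions": joint angles; "qd": joint speeds; "joint_torque": joint torques, N m; "position": TCP position; "tool_rot": TCP orientation; "ft_force": force on the tool from outside, world axes, zero at the start; "torque": the same for the moment, N m; "grip_width": opening from 0.0 (shut) to 1.0 (fully open).
Only numpy, scipy, OpenCV 4.12 (cv2) and the standard library are available. Lean on these libraries where they do the work, as an engineer would, in place of code of your own. Each camera call takes 0.05 s, during which the arm holds its last target.

## Working session

There is one attempt and no reset: what is moved stays moved. The work goes in short steps, Python scripts to look and compute and a tool call to move; the robot and the scene stay as the last step left them, time stands still between calls to the robot, and variables do not carry over. Pictures are saved under pics/ and viewed, and the job is handed in when it is done.

Besides the shell and the picture viewer there is one more tool, called after "Request:" by a JSON object that holds its "fn" and its "kwargs". carry_out: Moves the arm, as the interface text tells. Its arguments: {"type":"object","properties":{"commands":{"type":"array"},"grip_force":{"type":"number"}},"required":["commands"]}

```bash
mkdir -p pics; ls; python3 - <<'E'
from bench import ctrl,get_image,camera_info
import cv2
print(ctrl.get_state())
for n in("scene","top"):
    print(n,camera_info(n)); cv2.imwrite(f"pics/{n}0.png",get_image(n)[:,:,::-1])
E
```

```text
pics
{'time': 0.0, 'joint_positions': array([ 1.11610297,  0.32182206, -0.0700914 ,  1.45166664,  0.02259961,
        1.37079907, -0.05690047]), 'qd': array([-0.00112435, -0.00037639, -0.00093121, -0.00098092,  0.00228603,
       -0.00071349, -0.00016022]), 'joint_torque': array([-7.04417325e-04, -4.91290069e+01, -4.05025743e-01, -3.12526560e+01,
       -6.42490690e-02,  4.38588217e-02,  2.11541856e-04]), 'position': array([ 0.29338648, -0.57940262,  0.22146638]), 'tool_rot': array([-3.05389024e+00, -7.29284282e-01,  8.40994920e-04]), 'ft_force': array([ 0.74487985, -0.15871055, -0.01668993]), 'torque': array([ 0.00440926,  0.00844828, -0.01316671]), 'grip_width': 0.9996916832685979}
scene {'intrinsics': array([[521.5768552 ,   0.        , 269.33212665],
       [  0.        , 521.5768552 , 215.59899139],
       [  0.        ,   0.        ,   1.        ]]), 'k1': -0.03323070989894015, 'R': array([[ 0.66873581,  0.74347211, -0.00645236],
       [ 0.52669474, -0.47983923, -0.7016744 ],
       [-0.52477145,  0.46583638, -0.71246852]]), 't': array([-0.26888492, -0.23106936,  1.75931812])}
top {'intrinsics': array([[528.87565595,   0.        , 275.34267466],
       [  0.        , 528.87565595, 212.27574358],
       [  0.        ,   0.        ,   1.        ]]), 'k1': -0.07106680744106234, 'R': array([[ 0.02210721, -0.99965922,  0.01388234],
       [-0.99205333, -0.02365509, -0.12357434],
       [ 0.12386062, -0.01104014, -0.99223821]]), 't': array([-0.09208517,  0.46948031,  1.59739625])}
```

View pics/scene0.png

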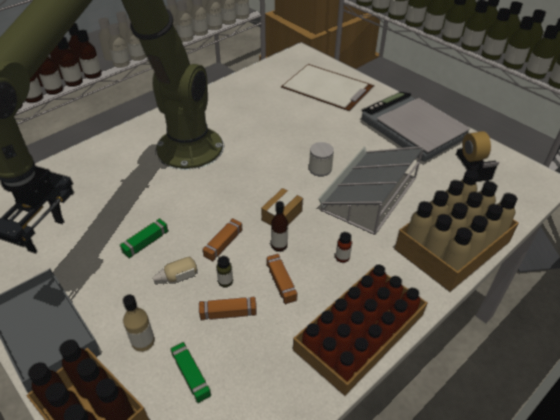

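View pics/top0.png

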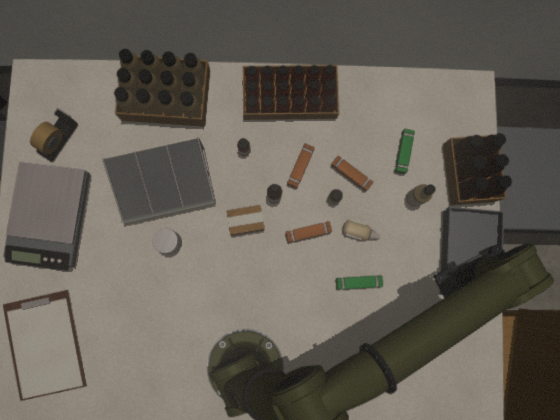

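Mill candidates in the top view: orange (301,166), (352,173) and (309,232); green look-alikes (405,151) and (359,283); carton flaps (245,220). The task rules out green, so I choose the three orange ones. The rack is at (160,180). Next is a close crop and measurement.

```bash
cat > h.py <<'E'
import numpy as np,cv2
from bench import ctrl,get_image,camera_info
from scipy.spatial.transform import Rotation as Ro
def ray(n,uv):
    c=camera_info(n);K=c["intrinsics"];k=c["k1"]
    uv=np.atleast_2d(uv).astype(float)
    d=np.c_[(uv[:,0]-K[0,2])/K[0,0],(uv[:,1]-K[1,2])/K[1,1]];s=d.copy()
    for _ in range(20): s=d/(1+k*(s**2).sum(1,keepdims=True))
    R=c["R"];o=-R.T@c["t"];return o,np.c_[s,np.ones(len(s))]@R
def onz(n,uv,z):
    o,d=ray(n,uv);return o+d*((z-o[2])/d[:,2])[:,None]
def proj(n,X):
    c=camera_info(n);K=c["intrinsics"];p=np.atleast_2d(X)@c["R"].T+c["t"];s=p[:,:2]/p[:,2:]
    s=s*(1+c["k1"]*(s**2).sum(1,keepdims=True));return s*K[0,0]+K[:2,2]
def tri(a,b):
    o1,d1=ray("top",a);o2,d2=ray("scene",b);out=[]
    for x,y in zip(d1,d2):
        A=np.c_[x,-y];t=np.linalg.lstsq(A,o2-o1,rcond=None)[0]
        p,q=o1+x*t[0],o2+y*t[1];out.append(np.r_[(p+q)/2,np.linalg.norm(p-q)])
    return np.array(out)
E
python3 - <<'E'
from h import *
for n in("top","scene"):
    im=cv2.imread(f"pics/{n}0.png");h=cv2.cvtColor(im,cv2.COLOR_BGR2HSV)
    m=cv2.inRange(h,(4,130,70),(14,255,255))
    N,l,s,c=cv2.connectedComponentsWithStats(m)
    for i in range(1,N):
        if s[i,4]>60:
            r=cv2.minAreaRect(np.argwhere(l==i)[:,::-1].astype(np.float32)); print(n,s[i],c[i].round(1),r, onz(n,c[i],.03).round(3))
t=cv2.imread("pics/top0.png")
cv2.imwrite("pics/c1.png",cv2.resize(t[120:300,210:430],None,fx=3.5,fy=3.3,interpolation=2)[:600])
cv2.imwrite("pics/c2.png",cv2.resize(t[120:250,90:230],None,fx=4.5,fy=4.5,interpolation=2))
s=cv2.imread("pics/scene0.png")
cv2.imwrite("pics/c3.png",cv2.resize(s[130:240,290:450],None,fx=5,fy=5,interpolation=2))
E
```

```text
top [291 151  20  29 264] [300.7 164.7] ((300.6551818847656, 164.63792419433594), (9.322757720947266, 28.493499755859375), 23.198591232299805) [[ 0.623 -0.157  0.03 ]]
top [338 161  28  24 263] [351.9 172.5] ((351.770263671875, 172.6315155029297), (28.869300842285156, 9.569339752197266), 36.25383758544922) [[ 0.602 -0.317  0.03 ]]
top [294 224  30  16 272] [308.8 231.2] ((308.5882873535156, 231.35293579101562), (9.701424598693848, 29.10427474975586), 75.96376037597656) [[ 0.415 -0.185  0.03 ]]
scene [209 224  28  29 340] [222.8 236.6] ((222.63368225097656, 236.3366241455078), (12.664754867553711, 31.38044548034668), 39.289405822753906) [[ 0.418 -0.186  0.03 ]]
scene [268 260  25  31 395] [280.3 274.8] ((280.1000061035156, 274.70001220703125), (31.75216293334961, 12.969193458557129), 63.43495178222656) [[ 0.622 -0.159  0.03 ]]
scene [283 291  13   9  80] [289.5 294.6] ((289.0, 295.0), (8.0, 12.0), 90.0) [[ 0.683 -0.185  0.03 ]]
scene [208 298  39  20 662] [227.1 307.7] ((227.15576171875, 307.79083251953125), (17.10934829711914, 38.89669418334961), 85.03025817871094) [[ 0.609 -0.324  0.03 ]]
```

View pics/c1.png

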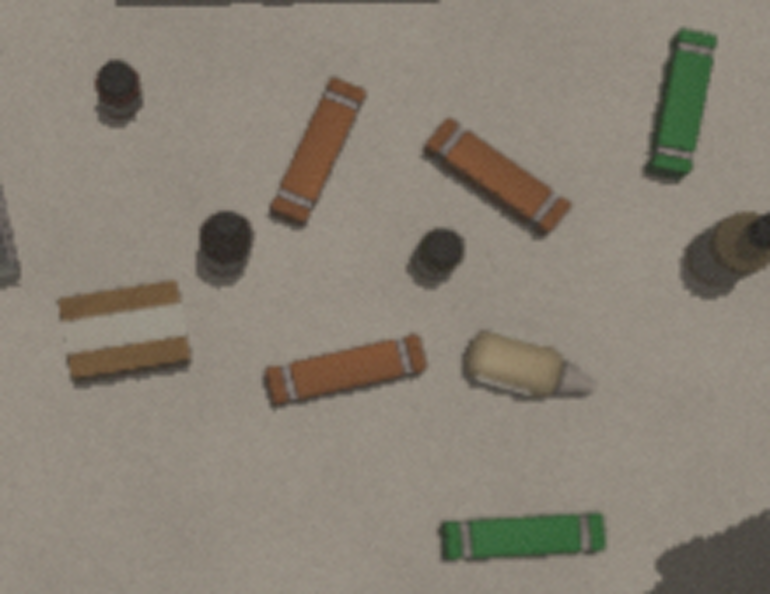

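View pics/c2.png

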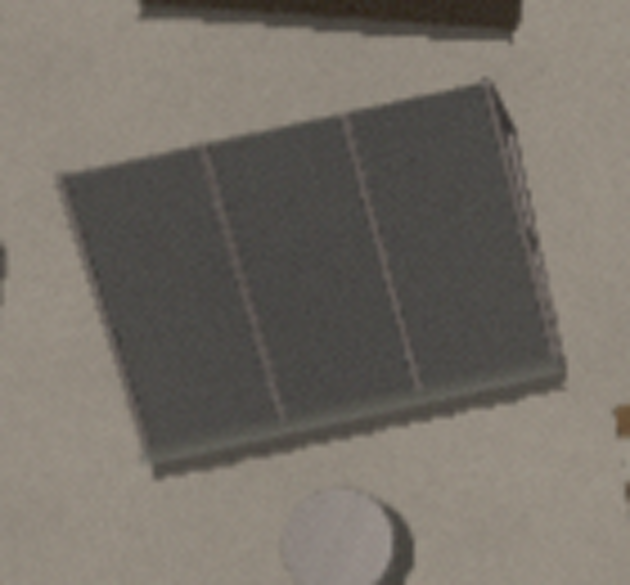

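View pics/c3.png

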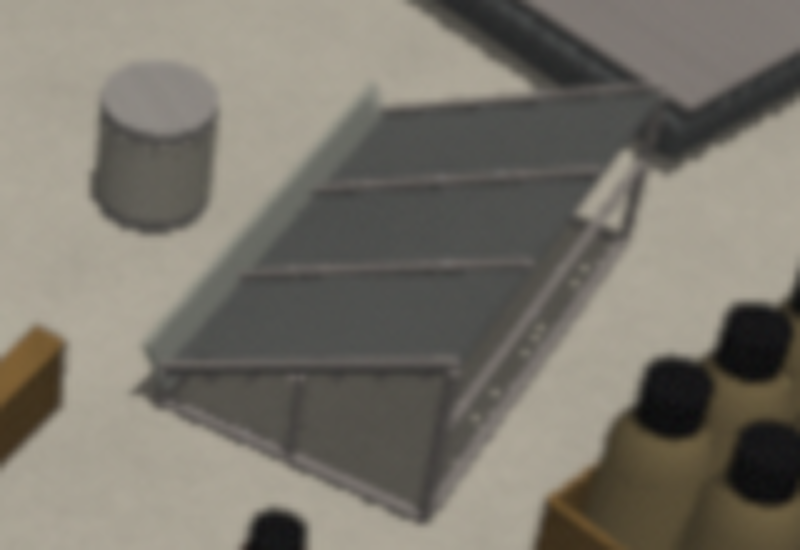

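The crop confirms three orange mills with no green ones among them. The rack's low end with the ticket rail faces the robot, with wires at c2 px (205,148)-(283,418) and (347,115)-(417,388). Now measuring the mills, the rack and the obstacles.

```bash
python3 - <<'E'
from h import *
t=cv2.imread("pics/top0.png");h=cv2.cvtColor(t,cv2.COLOR_BGR2HSV)
m=cv2.inRange(h,(2,100,50),(16,255,255))
for c,z in (((301,165),"A"),((352,172),"B"),((309,231),"C")):
    mm=np.zeros_like(m);cv2.circle(mm,c,32,255,-1)
    k=cv2.morphologyEx(m&mm,cv2.MORPH_CLOSE,np.ones((7,7)))
    r=cv2.minAreaRect(np.argwhere(k>0)[:,::-1].astype(np.float32)); b=cv2.boxPoints(r)
    W=onz("top",b,.034);e=sorted([(W[1]-W[0]),(W[2]-W[1])],key=np.linalg.norm)
    print(z,r[0],"ctr",W.mean(0).round(4),"len",[np.linalg.norm(x).round(3) for x in e],"yaw",np.arctan2(e[1][1],e[1][0]).round(3))
cv=lambda p:(np.array(p,float)/4.5+[90,120]-.4)
hi=onz("top",cv([(62,178),(205,148),(347,115),(488,82)]),.072+.105*np.sin(.5)+.005)
lo=onz("top",cv([(283,418),(417,388)]),.048)
print(hi.round(4),lo.round(4)); d=hi[3]-hi[0];print(np.linalg.norm(d),"yaw from edge",np.arctan2(-d[0],d[1])*-1, np.arctan2(d[0],-d[1]))
for i in (0,1):
    w=hi[1+i]-lo[i];print("wire yaw",np.arctan2(w[1],w[0]),np.linalg.norm(w[:2]))
# lip corners in top/scene
print("lip", onz("top",cv([(148,458),(565,368)]),.048).round(4), onz("scene",np.array([[375,88],[150,350]])/5+[290,130],.048).round(4))
print("hi scene",onz("scene",np.array([[650,90],[455,360]])/5+[290,130],.127).round(4))
for n,p,z in [("sauce",(275,190),.165),("jarA",(335.5,196),.09),("jarB",(243,146),.09),("dress",(426.5,189),.175),("tin",(167,241),.082),("carton",(245.5,220.5),.055),("squeeze",(361,231),.03)]:
    print(n,onz("top",p,z).round(3))
print(onz("scene",[[280,207],[344,239],[224,264]],[.165,.09,.09][0]).round(3),onz("scene",[[344,239],[224,264]],.09).round(3))
E
```

```text
A (311.6185607910156, 170.10824584960938) ctr [ 0.6059 -0.191   0.034 ] len [np.float64(0.109), np.float64(0.139)] yaw -0.393
B (351.77294921875, 172.7969207763672) ctr [ 0.6004 -0.316   0.034 ] len [np.float64(0.035), np.float64(0.135)] yaw -2.213
C (308.2647399902344, 231.55886840820312) ctr [ 0.414  -0.1834  0.034 ] len [np.float64(0.034), np.float64(0.136)] yaw -1.302
[[0.6045 0.4285 0.1273]
 [0.6265 0.3356 0.1273]
 [0.6506 0.2436 0.1273]
 [0.6748 0.1523 0.1273]] [[0.4596 0.2928 0.048 ]
 [0.4822 0.2028 0.048 ]]
0.2850430910024522 yaw from edge 2.892560664409628 0.2490319891801654
wire yaw 0.25142244047398354 0.1722696923321347
wire yaw 0.23801093739434834 0.17319527994332495
lip [[0.4302 0.3831 0.048 ]
 [0.4983 0.1031 0.048 ]] [[0.4366 0.3832 0.048 ]
 [0.5091 0.1009 0.048 ]]
hi scene [[0.6077 0.4184 0.127 ]
 [0.6779 0.1522 0.127 ]]
sauce [[ 0.518 -0.077  0.165]]
jarA [[ 0.517 -0.259  0.09 ]]
jarB [[0.663 0.021 0.09 ]]
dress [[ 0.53  -0.508  0.175]]
tin [[0.372 0.238 0.082]]
carton [[0.441 0.009 0.055]]
squeeze [[ 0.42  -0.346  0.03 ]]
[[ 0.539 -0.086  0.165]
 [ 0.722 -0.047  0.165]
 [ 0.589 -0.306  0.165]] [[ 0.681  0.009  0.09 ]
 [ 0.538 -0.272  0.09 ]]
```

```bash
cat >> h.py <<'E'
LY=0.246;LD=np.array([np.cos(LY),np.sin(LY),0]);LW=np.array([-LD[1],LD[0],0])
L2=np.array([.554,.267,.072])
def lane(i): return L2+(i-2)*.095*LW
def lR():
    x=LD*np.cos(.5)+np.array([0,0,np.sin(.5)]);y=LW;return np.c_[x,y,np.cross(x,y)]
def down(psi):
    x=np.array([np.cos(psi),np.sin(psi),0]);z=np.array([0,0,-1.]);return np.c_[x,np.cross(z,x),z]
def laneTool(i,x,zn,s):  # s=+1 tool x up the slope, TCP at lane x, height zn above deck
    L=lR();X=s*L[:,0];Z=-L[:,2];return lane(i)+L@[x,0,zn],np.c_[X,np.cross(Z,X),Z]
def delta(p,R):
    s=ctrl.get_state();R0=Ro.from_rotvec(s["tool_rot"]).as_matrix()
    d=R0.T@(np.array(p)-s["position"]);w=Ro.from_matrix(R0.T@R).as_rotvec()
    print("shift",d.round(4),"turn",w.round(4),"|w| deg",np.degrees(np.linalg.norm(w)).round(1))
def st():
    s=ctrl.get_state();R0=Ro.from_rotvec(s["tool_rot"]).as_matrix()
    print("t",s["time"],"pos",s["position"].round(4),"toolx yaw",np.arctan2(R0[1,0],R0[0,0]).round(3),"z",R0[:,2].round(3),"F",s["ft_force"].round(2),"M",s["torque"].round(3),"Mtool",(R0.T@s["torque"]).round(3),"w",s["grip_width"].round(3),"q",s["joint_positions"].round(2))
E
python3 - <<'E'
from h import *
t=cv2.imread("pics/top0.png");h=cv2.cvtColor(t,cv2.COLOR_BGR2HSV)
m=cv2.inRange(h,(2,100,50),(16,255,255))
for c,z in (((301,165),"A"),((352,172),"B")):
    mm=np.zeros_like(m);cv2.circle(mm,c,24,255,-1)
    k=cv2.morphologyEx(m&mm,cv2.MORPH_CLOSE,np.ones((5,5)))
    N,l,s,_=cv2.connectedComponentsWithStats(k);k=l==(1+s[1:,4].argmax())
    r=cv2.minAreaRect(np.argwhere(k)[:,::-1].astype(np.float32)); b=cv2.boxPoints(r)
    W=onz("top",b,.034);e=sorted([(W[1]-W[0]),(W[2]-W[1])],key=np.linalg.norm)
    print(z,r[0],"ctr",W.mean(0).round(4),"len",[np.linalg.norm(x).round(3) for x in e],"yaw",np.arctan2(e[1][1],e[1][0]).round(3))
st(); delta([.414,-.183,.14],down(1.84))
E
```

```text
A (300.43817138671875, 165.13919067382812) ctr [ 0.6207 -0.1561  0.034 ] len [np.float64(0.033), np.float64(0.139)] yaw -0.393
B (351.77294921875, 172.7969207763672) ctr [ 0.6004 -0.316   0.034 ] len [np.float64(0.035), np.float64(0.135)] yaw -2.213Traceback (most recent call last):
  File "<stdin>", line 11, in <module>
  File "h.py", line 36, in st
    print("t",s["time"],"pos",s["position"].round(4),"toolx yaw",np.arctan2(R0[1,0],R0[0,0]).round(3),"z",R0[:,2].round(3),"F",s["ft_force"].round(2),"M",s["torque"].round(3),"Mtool",(R0.T@s["torque"]).round(3),"w",s["grip_width"].round(3),"q",s["joint_positions"].round(2))
                                                                                                                                                                                                                       ^^^^^^^^^^^^^^^^^^^^^
AttributeError: 'float' object has no attribute 'round'
```

```bash
sed -i 's/s\["grip_width"\].round(3)/round(s["grip_width"],3)/' h.py; python3 - <<'E'
from h import *
st(); delta([.414,-.183,.22],down(1.84))
E
```

```text
t 0.1 pos [ 0.2934 -0.5795  0.2215] toolx yaw 0.469 z [-0.001  0.002 -1.   ] F [ 0.83 -0.75  0.93] M [ 0.005 -0.039  0.022] Mtool [-0.013  0.037 -0.022] w 0.997 q [ 1.12  0.32 -0.07  1.45  0.02  1.37 -0.06]
shift [ 0.2867 -0.2992  0.002 ] turn [-1.6000e-03 -1.2000e-03 -1.3712e+00] |w| deg 78.6
```

Request:
{"fn": "carry_out", "kwargs": {"commands": [{"tx":0.287,"ty":-0.299,"tz":0,"rz":-1.371,"jaw":0.8},{"tx":0.287,"ty":-0.299,"tz":0,"rz":-1.371,"jaw":0.8},{"tx":0.287,"ty":-0.299,"tz":0,"rz":-1.371,"jaw":0.8},{"tx":0.287,"ty":-0.299,"tz":0,"rz":-1.371,"jaw":0.8},{"tx":0.287,"ty":-0.299,"tz":0,"rz":-1.371,"jaw":0.8},{"tx":0.287,"ty":-0.299,"tz":0,"rz":-1.371,"jaw":0.8},{"tx":0.287,"ty":-0.299,"tz":0,"rz":-1.371,"jaw":0.8},{"tx":0.287,"ty":-0.299,"tz":0,"rz":-1.371,"jaw":0.8},{"tx":0.287,"ty":-0.299,"tz":0,"rz":-1.371,"jaw":0.8},{"tx":0.287,"ty":-0.299,"tz":0,"rz":-1.371,"jaw":0.8}]}}

```text
invalid input
```

```bash
python3 - <<'E'
from h import *
st(); delta([.414,-.183,.01],down(1.84))
E
```

```text
t 0.1 pos [ 0.2934 -0.5795  0.2215] toolx yaw 0.469 z [-0.001  0.002 -1.   ] F [ 0.83 -0.75  0.93] M [ 0.005 -0.039  0.022] Mtool [-0.013  0.037 -0.022] w 0.997 q [ 1.12  0.32 -0.07  1.45  0.02  1.37 -0.06]
shift [ 0.2867 -0.2988  0.212 ] turn [-1.6000e-03 -1.2000e-03 -1.3712e+00] |w| deg 78.6
```

Request:
{"fn": "carry_out", "kwargs": {"commands": [{"tx":0.287,"ty":-0.299,"tz":0,"rx":0,"ry":0,"rz":-1.371,"jaw":0.8},{"tx":0.287,"ty":-0.299,"tz":0,"rx":0,"ry":0,"rz":-1.371,"jaw":0.8},{"tx":0.287,"ty":-0.299,"tz":0,"rx":0,"ry":0,"rz":-1.371,"jaw":0.8},{"tx":0.287,"ty":-0.299,"tz":0,"rx":0,"ry":0,"rz":-1.371,"jaw":0.8},{"tx":0.287,"ty":-0.299,"tz":0,"rx":0,"ry":0,"rz":-1.371,"jaw":0.8},{"tx":0.287,"ty":-0.299,"tz":0,"rx":0,"ry":0,"rz":-1.371,"jaw":0.8},{"tx":0.287,"ty":-0.299,"tz":0,"rx":0,"ry":0,"rz":-1.371,"jaw":0.8},{"tx":0.287,"ty":-0.299,"tz":0,"rx":0,"ry":0,"rz":-1.371,"jaw":0.8},{"tx":0.287,"ty":-0.299,"tz":0,"rx":0,"ry":0,"rz":-1.371,"jaw":0.8},{"tx":0.287,"ty":-0.299,"tz":0,"rx":0,"ry":0,"rz":-1.371,"jaw":0.8}], "grip_force": 50}}

```text
time: 1.35
position: [0.4143, -0.184, 0.2223]
tool_rot: [-1.906, -2.497, 0.0]
ft_force: [-0.2, 0.2, -0.1]
grip_width: 0.799
```

```bash
python3 - <<'E'
from h import *
st(); delta([.414,-.183,.01],down(1.84))
E
```

```text
t 1.35 pos [ 0.4143 -0.184   0.2223] toolx yaw 1.838 z [-0.  0. -1.] F [-0.23  0.23 -0.09] M [-0.031 -0.085 -0.024] Mtool [-0.074 -0.052  0.024] w 0.799 q [ 0.82 -0.09 -0.43  1.9  -0.04  1.33  0.67]
shift [9.000e-04 1.000e-04 2.123e-01] turn [-0.0003 -0.0003 -0.0024] |w| deg 0.1
```

Request:
{"fn": "carry_out", "kwargs": {"commands": [{"tx":0,"ty":0,"tz":0.06,"rx":0,"ry":0,"rz":0,"jaw":0.8},{"tx":0,"ty":0,"tz":0.12,"rx":0,"ry":0,"rz":0,"jaw":0.8},{"tx":0,"ty":0,"tz":0.17,"rx":0,"ry":0,"rz":0,"jaw":0.8},{"tx":0,"ty":0,"tz":0.2,"rx":0,"ry":0,"rz":0,"jaw":0.8},{"tx":0,"ty":0,"tz":0.212,"rx":0,"ry":0,"rz":0,"jaw":0.8},{"tx":0,"ty":0,"tz":0.212,"rx":0,"ry":0,"rz":0,"jaw":0.8},{"tx":0,"ty":0,"tz":0.212,"rx":0,"ry":0,"rz":0,"jaw":0.3},{"tx":0,"ty":0,"tz":0.212,"rx":0,"ry":0,"rz":0,"jaw":0.3},{"tx":0,"ty":0,"tz":0.212,"rx":0,"ry":0,"rz":0,"jaw":0.3},{"tx":0,"ty":0,"tz":0.212,"rx":0,"ry":0,"rz":0,"jaw":0.3}]}}

```text
time: 2.6
position: [0.4149, -0.1836, 0.0109]
tool_rot: [1.903, 2.498, 0.0]
ft_force: [1.7, 1.1, 0.3]
grip_width: 0.43
```

```bash
python3 - <<'E'
from h import *
st()
E
```

```text
t 2.6 pos [ 0.4149 -0.1836  0.0109] toolx yaw 1.84 z [ 0.001 -0.001 -1.   ] F [1.65 1.08 0.26] M [ 0.242 -1.095 -0.034] Mtool [-1.12  -0.058  0.035] w 0.43 q [ 0.79  0.16 -0.45  2.13  0.09  0.87  0.55]
```

Request:
{"fn": "carry_out", "kwargs": {"commands": [{"tx":0,"ty":0,"tz":-0.01,"rx":0,"ry":0,"rz":0,"jaw":0.3},{"tx":0,"ty":0,"tz":-0.03,"rx":0,"ry":0,"rz":0,"jaw":0.3},{"tx":0,"ty":0,"tz":-0.05,"rx":0,"ry":0,"rz":0,"jaw":0.3},{"tx":0,"ty":0,"tz":-0.06,"rx":0,"ry":0,"rz":0,"jaw":0.3},{"tx":0,"ty":0,"tz":-0.06,"rx":0,"ry":0,"rz":0,"jaw":0.3},{"tx":0,"ty":0,"tz":-0.06,"rx":0,"ry":0,"rz":0,"jaw":0.3},{"tx":0,"ty":0,"tz":-0.06,"rx":0,"ry":0,"rz":0,"jaw":0.3}]}}

```text
time: 3.48
position: [0.414, -0.1832, 0.0697]
tool_rot: [-1.902, -2.498, 0.0]
ft_force: [0.5, 0.3, -4.9]
grip_width: 0.413
```

```bash
python3 - <<'E'
from h import *
st()
im=get_image("scene");st();cv2.imwrite("pics/l1.png",cv2.resize(im[150:330,130:330,::-1],None,fx=3.3,fy=3.3))
E
```

```text
t 3.475 pos [ 0.414  -0.1832  0.0697] toolx yaw 1.84 z [-0.001  0.001 -1.   ] F [ 0.49  0.35 -4.9 ] M [-0.138 -0.132  0.   ] Mtool [-0.09  -0.168 -0.   ] w 0.413 q [ 0.81  0.07 -0.46  2.08  0.03  1.    0.6 ]
t 3.525 pos [ 0.4141 -0.1832  0.0698] toolx yaw 1.84 z [-0.001  0.001 -1.   ] F [-0.63 -0.07 -4.17] M [-0.143 -0.111 -0.01 ] Mtool [-0.069 -0.168  0.01 ] w 0.412 q [ 0.81  0.07 -0.46  2.08  0.03  1.    0.6 ]
```

View pics/l1.png

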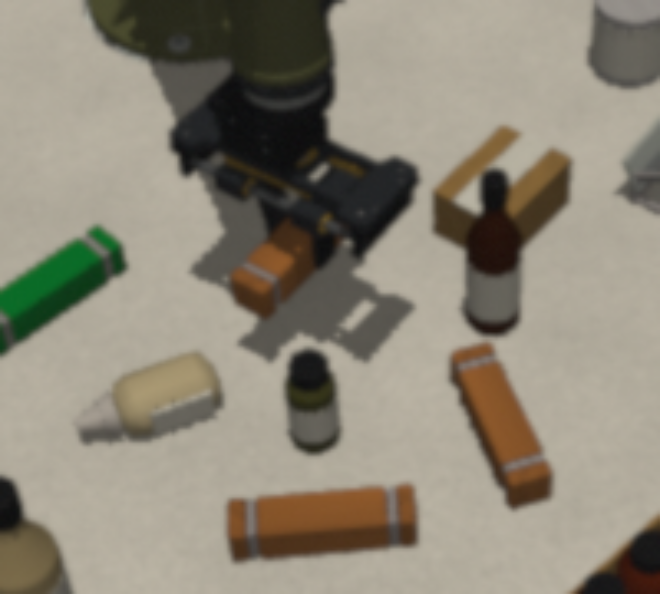

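The moment about tool y shifted by −0.116 N m on lifting, so this mill is heavy on tool +x. It goes in lane 3 with tool x down the slope.

```bash
python3 - <<'E'
from h import *
p,R=laneTool(3,-.01,.13,-1);print(p);delta(p,R)
E
```

```text
[0.4619044  0.34182496 0.18129148]
shift [ 0.4936  0.1856 -0.1111] turn [-0.3863 -0.3968 -1.5126] |w| deg 92.3
```

Request:
{"fn": "carry_out", "kwargs": {"commands": [{"tx":0,"ty":0,"tz":-0.05,"rx":0,"ry":0,"rz":0,"jaw":0.3},{"tx":0,"ty":0,"tz":-0.1,"rx":0,"ry":0,"rz":0,"jaw":0.3},{"tx":0.02,"ty":0,"tz":-0.15,"rx":0,"ry":0,"rz":0,"jaw":0.3},{"tx":0.06,"ty":0.02,"tz":-0.18,"rx":0,"ry":0,"rz":-0.1,"jaw":0.3},{"tx":0.11,"ty":0.04,"tz":-0.18,"rx":0,"ry":0,"rz":-0.25,"jaw":0.3},{"tx":0.16,"ty":0.06,"tz":-0.18,"rx":0,"ry":0,"rz":-0.4,"jaw":0.3},{"tx":0.21,"ty":0.08,"tz":-0.18,"rx":0,"ry":0,"rz":-0.55,"jaw":0.3},{"tx":0.26,"ty":0.1,"tz":-0.18,"rx":-0.05,"ry":-0.05,"rz":-0.7,"jaw":0.3},{"tx":0.31,"ty":0.12,"tz":-0.18,"rx":-0.1,"ry":-0.1,"rz":-0.85,"jaw":0.3},{"tx":0.36,"ty":0.14,"tz":-0.17,"rx":-0.15,"ry":-0.15,"rz":-1.0,"jaw":0.3},{"tx":0.4,"ty":0.155,"tz":-0.16,"rx":-0.2,"ry":-0.2,"rz":-1.15,"jaw":0.3},{"tx":0.44,"ty":0.17,"tz":-0.15,"rx":-0.25,"ry":-0.25,"rz":-1.3,"jaw":0.3}]}}

```text
time: 5.03
position: [0.4605, 0.2875, 0.2197]
tool_rot: [-0.024, 2.814, 0.062]
ft_force: [1.1, -0.9, -4.6]
grip_width: 0.412
```

```bash
python3 - <<'E'
from h import *
st();p,R=laneTool(3,-.01,.08,-1);print(p);delta(p,R)
E
```

```text
t 5.025 pos [0.4605 0.2875 0.2197] toolx yaw -3.132 z [ 0.32   0.046 -0.946] F [ 1.09 -0.94 -4.58] M [-0.057  0.424 -0.039] Mtool [0.062 0.424 0.038] w 0.412 q [ 0.36 -0.17 -0.98  1.95  0.02  0.99  0.95]
[0.48515401 0.34766259 0.13741235]
shift [0.0025 0.0562 0.0885] turn [-0.0529 -0.1675 -0.2198] |w| deg 16.1
```

Request:
{"fn": "carry_out", "kwargs": {"commands": [{"tx":0.001,"ty":0.03,"tz":0.03,"rx":-0.025,"ry":-0.08,"rz":-0.11,"jaw":0.3},{"tx":0.002,"ty":0.056,"tz":0.06,"rx":-0.053,"ry":-0.167,"rz":-0.22,"jaw":0.3},{"tx":0.0025,"ty":0.056,"tz":0.088,"rx":-0.053,"ry":-0.167,"rz":-0.22,"jaw":0.3},{"tx":0.0025,"ty":0.056,"tz":0.088,"rx":-0.053,"ry":-0.167,"rz":-0.22,"jaw":0.3},{"tx":0.0025,"ty":0.056,"tz":0.088,"rx":-0.053,"ry":-0.167,"rz":-0.22,"jaw":0.3}]}}

```text
time: 5.65
position: [0.4865, 0.3458, 0.1393]
tool_rot: [-0.315, 2.627, 0.084]
ft_force: [-0.0, -0.6, -4.0]
grip_width: 0.409
```

```bash
python3 - <<'E'
from h import *
st();p,R=laneTool(3,-.01,.01,-1);print(p);delta(p,R)
for n in("scene","top"): cv2.imwrite(f"pics/p1{n}.png",cv2.resize(get_image(n)[100:260,(90 if n=="top" else 260):][:,:200,::-1],None,fx=3.5,fy=3.5))
E
```

```text
t 5.65 pos [0.4865 0.3458 0.1393] toolx yaw -2.904 z [ 0.464  0.115 -0.878] F [-0.03 -0.59 -3.99] M [-0.134  0.755 -0.022] Mtool [-0.031  0.765  0.044] w 0.409 q [ 0.38  0.03 -1.19  2.08  0.47  0.68  0.68]
[0.51770345 0.35583528 0.07598157]
shift [0.0016 0.0022 0.0712] turn [-0.001  -0.0013 -0.007 ] |w| deg 0.4
```

View pics/p1scene.png

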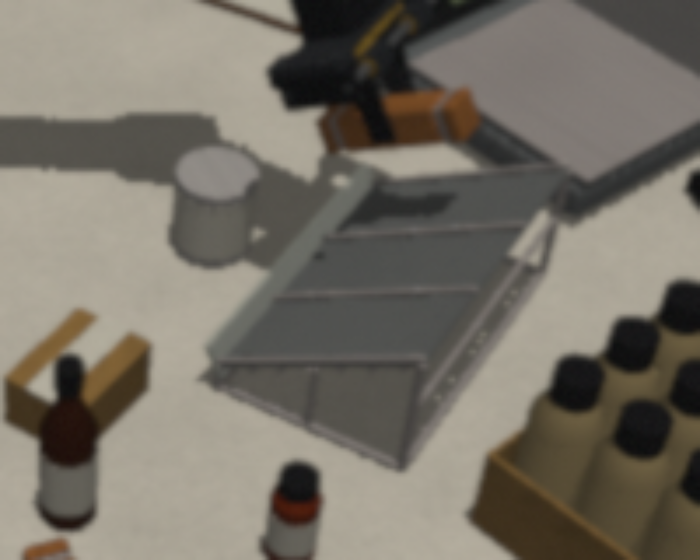

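View pics/p1top.png

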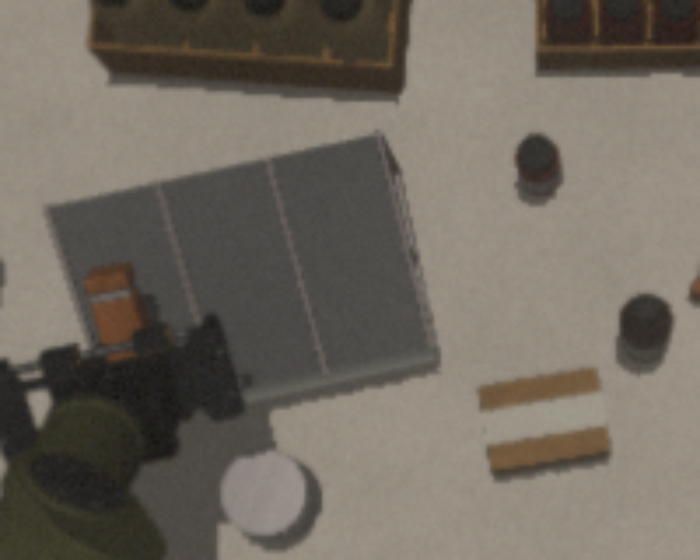

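The mill hangs parallel above lane 3 (top-crop px about (115,300)), in line with the wires. Lowering slowly.

Request:
{"fn": "carry_out", "kwargs": {"commands": [{"tx":0.0015,"ty":0.002,"tz":0.025,"rx":0,"ry":0,"rz":-0.006,"jaw":0.3},{"tx":0.0015,"ty":0.002,"tz":0.045,"rx":0,"ry":0,"rz":-0.006,"jaw":0.3},{"tx":0.0015,"ty":0.002,"tz":0.055,"rx":0,"ry":0,"rz":-0.006,"jaw":0.3},{"tx":0.0015,"ty":0.002,"tz":0.061,"rx":0,"ry":0,"rz":-0.006,"jaw":0.3},{"tx":0.0015,"ty":0.002,"tz":0.065,"rx":0,"ry":0,"rz":-0.006,"jaw":0.3},{"tx":0.0015,"ty":0.002,"tz":0.067,"rx":0,"ry":0,"rz":-0.006,"jaw":0.3},{"tx":0.0015,"ty":0.002,"tz":0.067,"rx":0,"ry":0,"rz":-0.006,"jaw":0.3},{"tx":0.0015,"ty":0.002,"tz":0.067,"rx":0,"ry":0,"rz":-0.006,"jaw":0.3}]}}

```text
time: 6.75
position: [0.5158, 0.3552, 0.0796]
tool_rot: [-0.324, 2.625, 0.081]
ft_force: [-0.2, 0.5, -3.4]
grip_width: 0.407
```

```bash
python3 - <<'E'
from h import *
st();p,R=laneTool(3,-.01,.01,-1);print(p);delta(p,R)
E
```

```text
t 6.75 pos [0.5158 0.3552 0.0796] toolx yaw -2.895 z [ 0.465  0.115 -0.878] F [-0.18  0.55 -3.45] M [-0.163  0.759 -0.   ] Mtool [-0.023  0.776  0.012] w 0.407 q [ 0.21  0.27 -1.08  2.07  0.87  0.68  0.38]
[0.51770345 0.35583528 0.07598157]
shift [-0.0001  0.0001  0.0041] turn [-0.0012 -0.0006  0.0001] |w| deg 0.1
```

Request:
{"fn": "carry_out", "kwargs": {"commands": [{"tx":0,"ty":0,"tz":0.002,"rx":0,"ry":0,"rz":0,"jaw":0.3},{"tx":0,"ty":0,"tz":0.003,"rx":0,"ry":0,"rz":0,"jaw":0.3},{"tx":0,"ty":0,"tz":0.004,"rx":0,"ry":0,"rz":0,"jaw":0.3},{"tx":0,"ty":0,"tz":0.004,"rx":0,"ry":0,"rz":0,"jaw":0.3}]}}

```text
time: 7.25
position: [0.517, 0.3554, 0.0771]
tool_rot: [-0.324, 2.624, 0.076]
ft_force: [-16.5, -10.1, 18.2]
grip_width: 0.411
```

```bash
python3 - <<'E'
from h import *
st()
E
```

```text
t 7.25 pos [0.517  0.3554 0.0771] toolx yaw -2.894 z [ 0.466  0.112 -0.878] F [-16.46 -10.12  18.17] M [-1.35   1.628 -0.657] Mtool [1.114 1.909 0.13 ] w 0.411 q [ 0.2   0.28 -1.08  2.07  0.89  0.68  0.37]
```

Contact is felt. Backing off 1 mm and opening.

Request:
{"fn": "carry_out", "kwargs": {"commands": [{"tx":0,"ty":0,"tz":-0.0015,"rx":0,"ry":0,"rz":0,"jaw":0.3},{"tx":0,"ty":0,"tz":-0.0015,"rx":0,"ry":0,"rz":0,"jaw":0.5},{"tx":0,"ty":0,"tz":-0.0015,"rx":0,"ry":0,"rz":0,"jaw":0.6},{"tx":0,"ty":0,"tz":-0.0015,"rx":0,"ry":0,"rz":0,"jaw":0.65},{"tx":0,"ty":0,"tz":-0.0015,"rx":0,"ry":0,"rz":0,"jaw":0.65},{"tx":0,"ty":0,"tz":-0.02,"rx":0,"ry":0,"rz":0,"jaw":0.65},{"tx":0,"ty":0,"tz":-0.05,"rx":0,"ry":0,"rz":0,"jaw":0.65},{"tx":0,"ty":0,"tz":-0.1,"rx":0,"ry":0,"rz":0,"jaw":0.65},{"tx":0,"ty":0,"tz":-0.15,"rx":0,"ry":0,"rz":0,"jaw":0.65},{"tx":0,"ty":0,"tz":-0.15,"rx":0,"ry":0,"rz":0,"jaw":0.65}]}}

```text
time: 8.5
position: [0.448, 0.3379, 0.2095]
tool_rot: [-0.323, 2.622, 0.08]
ft_force: [1.1, -0.1, -0.0]
grip_width: 0.65
```

```bash
python3 - <<'E'
from h import *
st()
for n in("scene","top"): cv2.imwrite(f"pics/q1{n}.png",cv2.resize(get_image(n)[100:260,(90 if n=="top" else 260):][:,:200,::-1],None,fx=3.5,fy=3.5))
delta([.62,-.156,.22],down(-.393)); delta([.62,-.156,.22],down(-.393+np.pi))
E
```

```text
t 8.5 pos [0.448  0.3379 0.2095] toolx yaw -2.896 z [ 0.468  0.115 -0.876] F [ 1.13 -0.13 -0.03] M [-0.044  0.43  -0.004] Mtool [-0.052  0.428  0.032] w 0.65 q [ 0.32 -0.28 -1.04  2.06 -0.01  0.78  1.07]
shift [-0.0431 -0.5229  0.0153] turn [-0.6309  0.2063 -2.4334] |w| deg 144.5
shift [-0.0431 -0.5229  0.0153] turn [0.1602 0.4898 0.6265] |w| deg 46.5
```

View pics/q1scene.png

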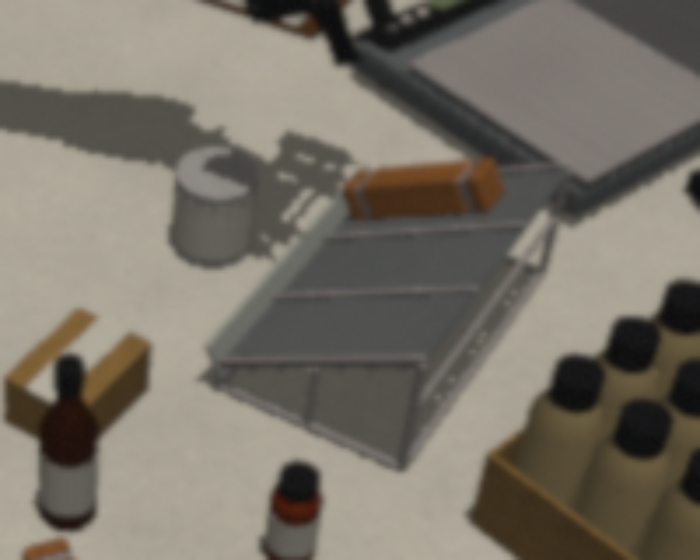

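View pics/q1top.png

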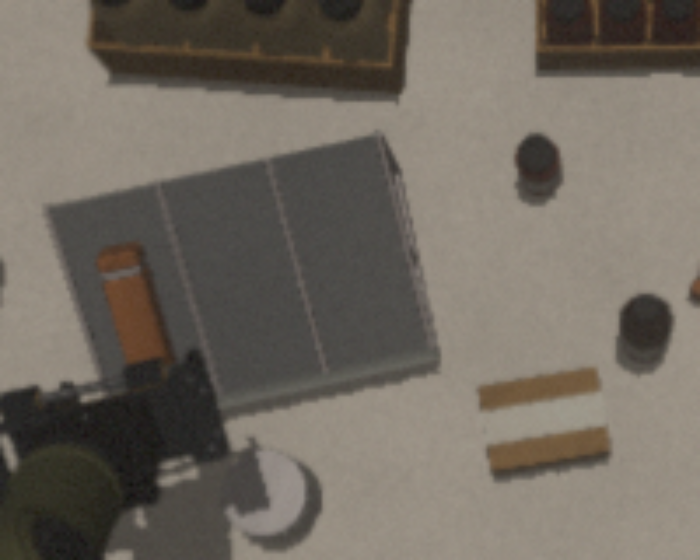

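The mill lies straight in lane 3 (scene-crop px (425,188)), flat by the rail. Next is mill A.

Request:
{"fn": "carry_out", "kwargs": {"commands": [{"tx":-0.015,"ty":-0.06,"tz":-0.02,"rx":0.02,"ry":0.06,"rz":0.08,"jaw":0.8},{"tx":-0.02,"ty":-0.12,"tz":-0.02,"rx":0.04,"ry":0.12,"rz":0.16,"jaw":0.8},{"tx":-0.03,"ty":-0.18,"tz":-0.015,"rx":0.06,"ry":0.18,"rz":0.24,"jaw":0.8},{"tx":-0.035,"ty":-0.24,"tz":-0.015,"rx":0.08,"ry":0.24,"rz":0.32,"jaw":0.8},{"tx":-0.04,"ty":-0.3,"tz":-0.01,"rx":0.1,"ry":0.3,"rz":0.4,"jaw":0.8},{"tx":-0.045,"ty":-0.36,"tz":-0.01,"rx":0.12,"ry":0.37,"rz":0.48,"jaw":0.8},{"tx":-0.05,"ty":-0.42,"tz":-0.01,"rx":0.14,"ry":0.43,"rz":0.56,"jaw":0.8},{"tx":-0.055,"ty":-0.48,"tz":-0.01,"rx":0.16,"ry":0.49,"rz":0.627,"jaw":0.8},{"tx":-0.057,"ty":-0.523,"tz":-0.01,"rx":0.16,"ry":0.49,"rz":0.627,"jaw":0.8},{"tx":-0.057,"ty":-0.523,"tz":-0.01,"rx":0.16,"ry":0.49,"rz":0.627,"jaw":0.8},{"tx":-0.057,"ty":-0.523,"tz":-0.01,"rx":0.16,"ry":0.49,"rz":0.627,"jaw":0.8}]}}

```text
time: 9.98
position: [0.6187, -0.1572, 0.2423]
tool_rot: [-0.614, -3.071, 0.002]
ft_force: [-0.1, 0.9, -0.4]
grip_width: 0.8
```

```bash
python3 - <<'E'
from h import *
st();delta([.621,-.1565,.01],down(-.393+np.pi))
t=get_image("top")[:,:,::-1];cv2.imwrite("pics/t2.png",t)
cv2.imwrite("pics/t2c.png",cv2.resize(t[110:260,80:380],None,fx=2.6,fy=2.6))
E
```

```text
t 9.975 pos [ 0.6187 -0.1572  0.2423] toolx yaw 2.747 z [-0.01   0.001 -1.   ] F [-0.07  0.87 -0.43] M [ 0.131 -0.125 -0.007] Mtool [-0.169 -0.065  0.006] w 0.8 q [ 0.56  0.33 -0.46  1.43  0.15  1.43  1.28]
shift [-0.0042  0.0023  0.2322] turn [-0.0032 -0.0099 -0.0015] |w| deg 0.6
```

View pics/t2c.png

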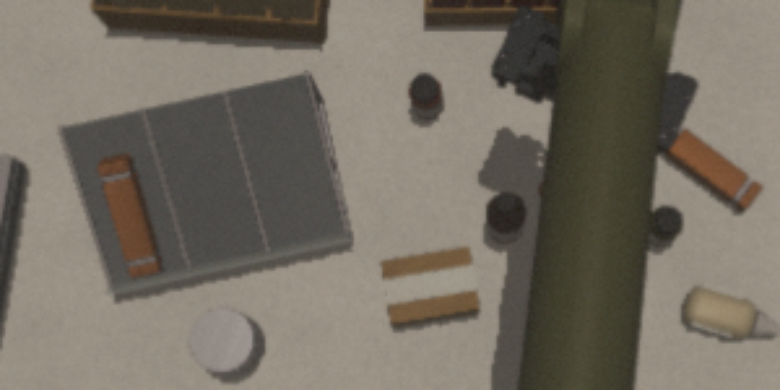

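Request:
{"fn": "carry_out", "kwargs": {"commands": [{"tx":-0.004,"ty":0.002,"tz":0.06,"rx":0,"ry":-0.01,"rz":0,"jaw":0.8},{"tx":-0.004,"ty":0.002,"tz":0.12,"rx":0,"ry":-0.01,"rz":0,"jaw":0.8},{"tx":-0.004,"ty":0.002,"tz":0.17,"rx":0,"ry":-0.01,"rz":0,"jaw":0.8},{"tx":-0.004,"ty":0.002,"tz":0.21,"rx":0,"ry":-0.01,"rz":0,"jaw":0.8},{"tx":-0.004,"ty":0.002,"tz":0.232,"rx":0,"ry":-0.01,"rz":0,"jaw":0.8},{"tx":-0.004,"ty":0.002,"tz":0.232,"rx":0,"ry":-0.01,"rz":0,"jaw":0.8},{"tx":-0.004,"ty":0.002,"tz":0.232,"rx":0,"ry":-0.01,"rz":0,"jaw":0.3},{"tx":-0.004,"ty":0.002,"tz":0.232,"rx":0,"ry":-0.01,"rz":0,"jaw":0.3},{"tx":-0.004,"ty":0.002,"tz":0.232,"rx":0,"ry":-0.01,"rz":0,"jaw":0.3},{"tx":-0.004,"ty":0.002,"tz":0.232,"rx":0,"ry":-0.01,"rz":0,"jaw":0.3}]}}

```text
time: 11.28
position: [0.622, -0.1578, 0.0127]
tool_rot: [0.616, 3.077, -0.006]
ft_force: [0.7, 2.7, 1.3]
grip_width: 0.431
```

```bash
python3 - <<'E'
from h import *
st()
E
```

```text
t 11.275 pos [ 0.622  -0.1578  0.0127] toolx yaw 2.747 z [ 0.002 -0.005 -1.   ] F [0.68 2.68 1.29] M [ 0.921 -0.442  0.088] Mtool [-1.02  -0.054 -0.084] w 0.431 q [ 0.54  0.51 -0.42  1.67  0.24  1.01  1.21]
```

Request:
{"fn": "carry_out", "kwargs": {"commands": [{"tx":0,"ty":0,"tz":-0.01,"rx":0,"ry":0,"rz":0,"jaw":0.3},{"tx":0,"ty":0,"tz":-0.03,"rx":0,"ry":0,"rz":0,"jaw":0.3},{"tx":0,"ty":0,"tz":-0.05,"rx":0,"ry":0,"rz":0,"jaw":0.3},{"tx":0,"ty":0,"tz":-0.06,"rx":0,"ry":0,"rz":0,"jaw":0.3},{"tx":0,"ty":0,"tz":-0.06,"rx":0,"ry":0,"rz":0,"jaw":0.3},{"tx":0,"ty":0,"tz":-0.06,"rx":0,"ry":0,"rz":0,"jaw":0.3},{"tx":0,"ty":0,"tz":-0.06,"rx":0,"ry":0,"rz":0,"jaw":0.3}]}}

```text
time: 12.15
position: [0.6207, -0.1575, 0.0711]
tool_rot: [0.616, 3.08, -0.007]
ft_force: [0.3, 0.2, -4.8]
grip_width: 0.407
```

```bash
python3 - <<'E'
from h import *
st()
cv2.imwrite("pics/l2.png",cv2.resize(get_image("scene")[190:350,180:380,::-1],None,fx=3.3,fy=3.3)); st()
E
```

```text
t 12.15 pos [ 0.6207 -0.1575  0.0711] toolx yaw 2.747 z [-0.    -0.004 -1.   ] F [ 0.27  0.21 -4.78] M [ 0.034 -0.18  -0.03 ] Mtool [-0.101 -0.153  0.031] w 0.407 q [ 0.55  0.45 -0.44  1.63  0.21  1.11  1.23]
t 12.2 pos [ 0.6209 -0.1575  0.0712] toolx yaw 2.747 z [-0.    -0.004 -1.   ] F [-0.82  0.02 -4.5 ] M [ 0.059 -0.247  0.005] Mtool [-0.149 -0.205 -0.004] w 0.405 q [ 0.55  0.45 -0.44  1.63  0.21  1.11  1.23]
```

View pics/l2.png

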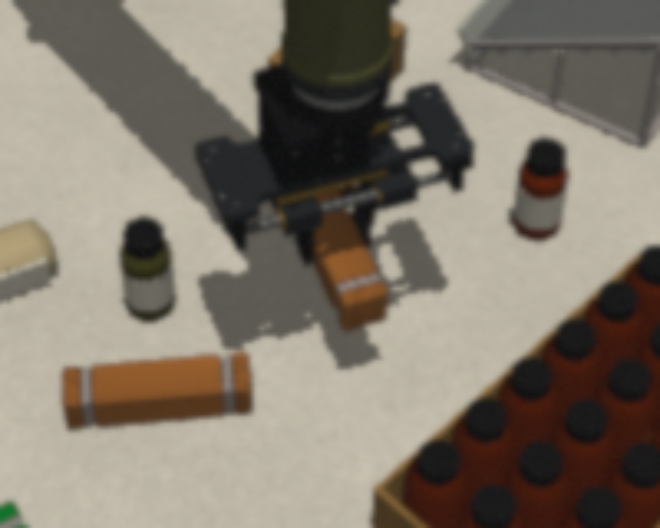

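The moment shifted by about −0.11 N m again, so this mill is also heavy on tool +x. It goes in lane 2 with s=−1.

```bash
python3 - <<'E'
from h import *
p,R=laneTool(2,-.01,.14,-1);print(p);delta(p,R)
E
```

```text
[0.48038948 0.24851747 0.1900673 ]
shift [ 0.2857  0.3203 -0.1206] turn [-0.1644 -0.4825 -0.6262] |w| deg 46.3
```

Request:
{"fn": "carry_out", "kwargs": {"commands": [{"tx":0,"ty":0,"tz":-0.06,"rx":0,"ry":0,"rz":0,"jaw":0.3},{"tx":0,"ty":0,"tz":-0.12,"rx":0,"ry":0,"rz":0,"jaw":0.3},{"tx":0.01,"ty":0.01,"tz":-0.17,"rx":0,"ry":0,"rz":0,"jaw":0.3},{"tx":0.04,"ty":0.04,"tz":-0.19,"rx":0,"ry":0,"rz":-0.05,"jaw":0.3},{"tx":0.08,"ty":0.08,"tz":-0.19,"rx":0,"ry":0,"rz":-0.1,"jaw":0.3},{"tx":0.12,"ty":0.12,"tz":-0.19,"rx":-0.02,"ry":-0.06,"rz":-0.2,"jaw":0.3},{"tx":0.16,"ty":0.165,"tz":-0.18,"rx":-0.05,"ry":-0.15,"rz":-0.3,"jaw":0.3},{"tx":0.2,"ty":0.21,"tz":-0.17,"rx":-0.08,"ry":-0.24,"rz":-0.4,"jaw":0.3},{"tx":0.23,"ty":0.25,"tz":-0.15,"rx":-0.11,"ry":-0.33,"rz":-0.5,"jaw":0.3},{"tx":0.26,"ty":0.29,"tz":-0.13,"rx":-0.14,"ry":-0.42,"rz":-0.58,"jaw":0.3},{"tx":0.286,"ty":0.32,"tz":-0.12,"rx":-0.164,"ry":-0.482,"rz":-0.626,"jaw":0.3},{"tx":0.286,"ty":0.32,"tz":-0.12,"rx":-0.164,"ry":-0.482,"rz":-0.626,"jaw":0.3}]}}

```text
time: 13.7
position: [0.4763, 0.2507, 0.1875]
tool_rot: [-0.334, 2.626, 0.08]
ft_force: [-0.4, -1.1, -5.0]
grip_width: 0.411
```

```bash
python3 - <<'E'
from h import *
st();p,R=laneTool(2,-.01,.015,-1);print(p);delta(p,R)
E
```

```text
t 13.7 pos [0.4763 0.2507 0.1875] toolx yaw -2.887 z [ 0.462  0.116 -0.879] F [-0.41 -1.07 -5.02] M [-0.168  0.797 -0.023] Mtool [-0.023  0.813  0.035] w 0.411 q [ 0.26 -0.29 -0.79  2.16 -0.09  0.71  1.32]
[0.5385135  0.26311156 0.08036948]
shift [-0.0047 -0.0032  0.1244] turn [ 0.0001 -0.0034  0.0073] |w| deg 0.5
```

Request:
{"fn": "carry_out", "kwargs": {"commands": [{"tx":-0.004,"ty":-0.003,"tz":0.04,"rx":0,"ry":-0.003,"rz":0.007,"jaw":0.3},{"tx":-0.004,"ty":-0.003,"tz":0.08,"rx":0,"ry":-0.003,"rz":0.007,"jaw":0.3},{"tx":-0.004,"ty":-0.003,"tz":0.1,"rx":0,"ry":-0.003,"rz":0.007,"jaw":0.3},{"tx":-0.004,"ty":-0.003,"tz":0.115,"rx":0,"ry":-0.003,"rz":0.007,"jaw":0.3},{"tx":-0.004,"ty":-0.003,"tz":0.12,"rx":0,"ry":-0.003,"rz":0.007,"jaw":0.3},{"tx":-0.004,"ty":-0.003,"tz":0.122,"rx":0,"ry":-0.003,"rz":0.007,"jaw":0.3},{"tx":-0.004,"ty":-0.003,"tz":0.123,"rx":0,"ry":-0.003,"rz":0.007,"jaw":0.3},{"tx":-0.004,"ty":-0.003,"tz":0.123,"rx":0,"ry":-0.003,"rz":0.007,"jaw":0.3}]}}

```text
time: 14.7
position: [0.542, 0.2606, 0.0846]
tool_rot: [-0.315, 2.621, 0.084]
ft_force: [0.3, -0.9, -3.4]
grip_width: 0.408
```

```bash
python3 - <<'E'
from h import *
st();p,R=laneTool(2,-.01,.012,-1);print(p);delta(p,R)
E
```

```text
t 14.7 pos [0.542  0.2606 0.0846] toolx yaw -2.903 z [ 0.469  0.116 -0.875] F [ 0.29 -0.88 -3.42] M [-0.116  0.773 -0.032] Mtool [-0.046  0.778  0.063] w 0.408 q [ 0.37  0.11 -0.99  2.15  0.56  0.51  0.79]
[0.53990847 0.26346182 0.07773674]
shift [0.0045 0.0033 0.0054] turn [-0.0015  0.0046 -0.0065] |w| deg 0.5
```

Request:
{"fn": "carry_out", "kwargs": {"commands": [{"tx":0.004,"ty":0.003,"tz":0.001,"rx":0,"ry":0.004,"rz":-0.006,"jaw":0.3},{"tx":0.004,"ty":0.003,"tz":0.002,"rx":0,"ry":0.004,"rz":-0.006,"jaw":0.3},{"tx":0.004,"ty":0.003,"tz":0.003,"rx":0,"ry":0.004,"rz":-0.006,"jaw":0.3},{"tx":0.004,"ty":0.003,"tz":0.004,"rx":0,"ry":0.004,"rz":-0.006,"jaw":0.3},{"tx":0.004,"ty":0.003,"tz":0.004,"rx":0,"ry":0.004,"rz":-0.006,"jaw":0.3}]}}

```text
time: 15.32
position: [0.5395, 0.2631, 0.0789]
tool_rot: [-0.323, 2.625, 0.081]
ft_force: [-6.8, -2.5, 3.4]
grip_width: 0.408
```

```bash
python3 - <<'E'
from h import *
st();p,R=laneTool(2,-.01,.012,-1);print(p);delta(p,R)
E
```

```text
t 15.325 pos [0.5395 0.2631 0.0789] toolx yaw -2.896 z [ 0.465  0.115 -0.878] F [-6.81 -2.55  3.44] M [-0.33   1.102 -0.141] Mtool [0.114 1.149 0.097] w 0.408 q [ 0.36  0.13 -0.98  2.15  0.58  0.51  0.76]
[0.53990847 0.26346182 0.07773674]
shift [0.0001 0.0003 0.0012] turn [-0.0018 -0.0005 -0.0005] |w| deg 0.1
```

Light contact is felt. Releasing.

Request:
{"fn": "carry_out", "kwargs": {"commands": [{"tx":0,"ty":0,"tz":0,"rx":0,"ry":0,"rz":0,"jaw":0.5},{"tx":0,"ty":0,"tz":0,"rx":0,"ry":0,"rz":0,"jaw":0.6},{"tx":0,"ty":0,"tz":0,"rx":0,"ry":0,"rz":0,"jaw":0.65},{"tx":0,"ty":0,"tz":0,"rx":0,"ry":0,"rz":0,"jaw":0.65},{"tx":0,"ty":0,"tz":-0.02,"rx":0,"ry":0,"rz":0,"jaw":0.65},{"tx":0,"ty":0,"tz":-0.05,"rx":0,"ry":0,"rz":0,"jaw":0.65},{"tx":0,"ty":0,"tz":-0.1,"rx":0,"ry":0,"rz":0,"jaw":0.65},{"tx":0,"ty":0,"tz":-0.15,"rx":0,"ry":0,"rz":0,"jaw":0.65},{"tx":0,"ty":0,"tz":-0.18,"rx":0,"ry":0,"rz":0,"jaw":0.65},{"tx":0,"ty":0,"tz":-0.18,"rx":0,"ry":0,"rz":0,"jaw":0.65}]}}

```text
time: 16.58
position: [0.4685, 0.2477, 0.2226]
tool_rot: [-0.328, 2.615, 0.072]
ft_force: [0.5, 0.6, 0.3]
grip_width: 0.65
```

```bash
python3 - <<'E'
from h import *
st()
cv2.imwrite("pics/q2.png",cv2.resize(get_image("scene")[100:330,180:440,::-1],None,fx=2.6,fy=2.6))
v=np.array([-.8,.6,0]);B=np.array([.6004,-.316,0])
print(B-.015*v)
delta(B-.015*v+[0,0,.25],down(.928)); delta(B-.015*v+[0,0,.25],down(.928+np.pi))
E
```

```text
t 16.575 pos [0.4685 0.2477 0.2226] toolx yaw -2.889 z [ 0.473  0.111 -0.874] F [0.52 0.56 0.34] M [-0.026  0.444  0.012] Mtool [-0.081  0.436  0.026] w 0.65 q [-0.21 -0.29 -0.4   2.15  0.1   0.79  1.15]
[ 0.6124 -0.325   0.    ]
shift [-0.0068 -0.5943 -0.0207] turn [0.6222 0.2279 2.4019] |w| deg 142.8
shift [-0.0068 -0.5943 -0.0207] turn [-0.1785  0.4875 -0.6577] |w| deg 48.0
```

View pics/q2.png

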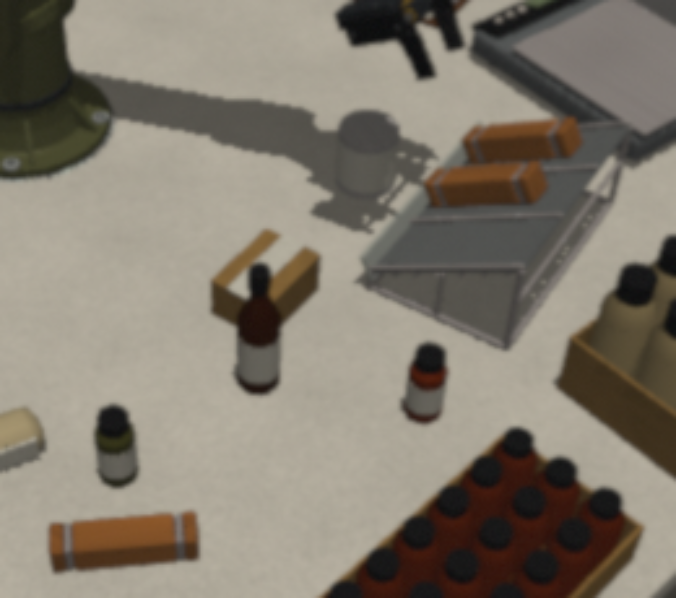

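Two mills lie straight in lanes 3 and 2 (crop px (522,140), (487,184)), and the bystanders are unmoved. Next is mill B at crop px (123,541), next to a jar.

Request:
{"fn": "carry_out", "kwargs": {"commands": [{"tx":0,"ty":-0.03,"tz":-0.02,"rx":0.04,"ry":0.015,"rz":0.17,"jaw":1},{"tx":0,"ty":-0.08,"tz":-0.04,"rx":0.085,"ry":0.03,"rz":0.34,"jaw":1},{"tx":0,"ty":-0.13,"tz":-0.05,"rx":0.13,"ry":0.05,"rz":0.51,"jaw":1},{"tx":0,"ty":-0.18,"tz":-0.05,"rx":0.175,"ry":0.065,"rz":0.68,"jaw":1},{"tx":0,"ty":-0.23,"tz":-0.05,"rx":0.22,"ry":0.08,"rz":0.85,"jaw":1},{"tx":-0.005,"ty":-0.28,"tz":-0.05,"rx":0.265,"ry":0.095,"rz":1.02,"jaw":1},{"tx":-0.005,"ty":-0.33,"tz":-0.05,"rx":0.31,"ry":0.11,"rz":1.19,"jaw":1},{"tx":-0.005,"ty":-0.38,"tz":-0.05,"rx":0.355,"ry":0.13,"rz":1.36,"jaw":1},{"tx":-0.005,"ty":-0.43,"tz":-0.045,"rx":0.4,"ry":0.145,"rz":1.53,"jaw":1},{"tx":-0.005,"ty":-0.48,"tz":-0.04,"rx":0.44,"ry":0.16,"rz":1.7,"jaw":1},{"tx":-0.005,"ty":-0.53,"tz":-0.03,"rx":0.485,"ry":0.18,"rz":1.87,"jaw":1},{"tx":-0.005,"ty":-0.57,"tz":-0.02,"rx":0.53,"ry":0.195,"rz":2.04,"jaw":1}]}}

```text
time: 18.12
position: [0.6034, -0.3081, 0.2453]
tool_rot: [2.444, 1.816, 0.009]
ft_force: [0.8, 1.4, 0.4]
grip_width: 0.995
```

```bash
python3 - <<'E'
from h import *
st();delta([.6124,-.325,.2],down(.928))
E
```

```text
t 18.125 pos [ 0.6034 -0.3081  0.2453] toolx yaw 1.276 z [ 0.062 -0.074 -0.995] F [0.84 1.35 0.41] M [ 0.113 -0.034 -0.054] Mtool [0.003 0.113 0.064] w 0.995 q [ 0.24  0.3   0.21  1.44 -0.02  1.32  0.15]
shift [-0.0111  0.0098  0.0469] turn [0.0893 0.0379 0.3497] |w| deg 20.8
```

Request:
{"fn": "carry_out", "kwargs": {"commands": [{"tx":-0.011,"ty":0.01,"tz":0.03,"rx":0.045,"ry":0.019,"rz":0.175,"jaw":1},{"tx":-0.011,"ty":0.01,"tz":0.047,"rx":0.089,"ry":0.038,"rz":0.35,"jaw":1},{"tx":-0.011,"ty":0.01,"tz":0.047,"rx":0.089,"ry":0.038,"rz":0.35,"jaw":1},{"tx":-0.011,"ty":0.01,"tz":0.047,"rx":0.089,"ry":0.038,"rz":0.35,"jaw":1},{"tx":-0.011,"ty":0.01,"tz":0.047,"rx":0.089,"ry":0.038,"rz":0.35,"jaw":1}]}}

```text
time: 18.75
position: [0.6129, -0.3221, 0.2025]
tool_rot: [2.8, 1.417, 0.003]
ft_force: [0.6, 0.3, 1.0]
grip_width: 1.0
```

```bash
python3 - <<'E'
from h import *
st();delta([.6124,-.325,.025],down(.928))
for n,x,y in(("scene",170,200),("top",270,130)): cv2.imwrite(f"pics/b_{n}.png",cv2.resize(get_image(n)[y:y+150,x:x+200,::-1],None,fx=3.3,fy=3.3))
E
```

```text
t 18.75 pos [ 0.6129 -0.3221  0.2025] toolx yaw 0.937 z [ 0.003 -0.003 -1.   ] F [0.6  0.29 0.95] M [0.008 0.01  0.011] Mtool [ 0.012  0.    -0.011] w 1.0 q [ 0.26  0.42  0.26  1.37 -0.11  1.36 -0.12]
shift [-0.0026  0.0006  0.1775] turn [0.0041 0.0002 0.0088] |w| deg 0.6
```

View pics/b_scene.png

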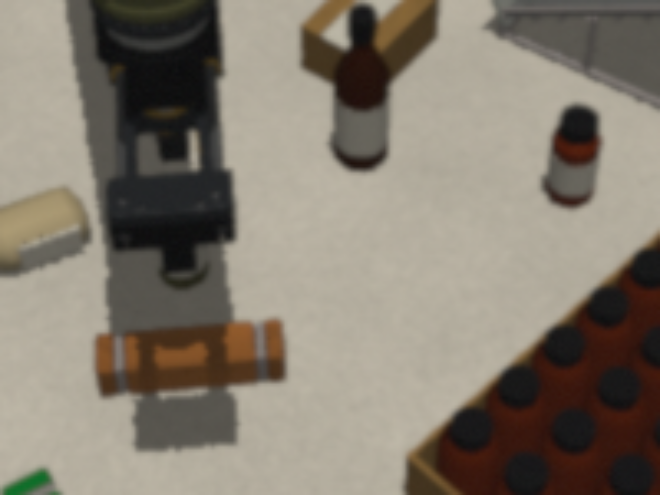

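View pics/b_top.png

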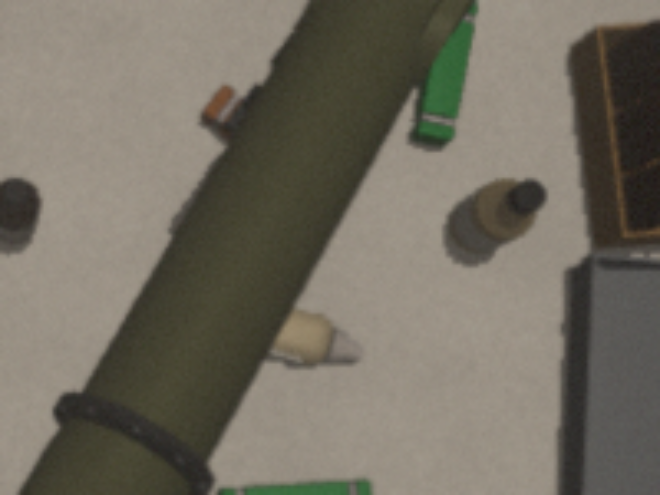

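The gripper is squarely over mill B (scene-crop px (190,357)), and the jar is behind the gripper. Descending high (TCP about 25 mm) to keep the body above the jar.

Request:
{"fn": "carry_out", "kwargs": {"commands": [{"tx":-0.002,"ty":0,"tz":0.06,"rx":0.004,"ry":0,"rz":0.009,"jaw":1},{"tx":-0.002,"ty":0,"tz":0.11,"rx":0.004,"ry":0,"rz":0.009,"jaw":1},{"tx":-0.002,"ty":0,"tz":0.14,"rx":0.004,"ry":0,"rz":0.009,"jaw":1},{"tx":-0.002,"ty":0,"tz":0.16,"rx":0.004,"ry":0,"rz":0.009,"jaw":1},{"tx":-0.002,"ty":0,"tz":0.172,"rx":0.004,"ry":0,"rz":0.009,"jaw":1},{"tx":-0.002,"ty":0,"tz":0.177,"rx":0.004,"ry":0,"rz":0.009,"jaw":1},{"tx":-0.002,"ty":0,"tz":0.177,"rx":0.004,"ry":0,"rz":0.009,"jaw":0.8},{"tx":-0.002,"ty":0,"tz":0.177,"rx":0.004,"ry":0,"rz":0.009,"jaw":0.6},{"tx":-0.002,"ty":0,"tz":0.177,"rx":0.004,"ry":0,"rz":0.009,"jaw":0.35},{"tx":-0.002,"ty":0,"tz":0.177,"rx":0.004,"ry":0,"rz":0.009,"jaw":0.35},{"tx":-0.002,"ty":0,"tz":0.177,"rx":0.004,"ry":0,"rz":0.009,"jaw":0.35}], "grip_force": 20}}

```text
time: 20.23
position: [0.6101, -0.3233, 0.0239]
tool_rot: [-2.807, -1.4, 0.006]
ft_force: [-4.5, 3.2, 4.7]
grip_width: 0.519
```

```bash
python3 - <<'E'
from h import *
st()
E
```

```text
t 20.225 pos [ 0.6101 -0.3233  0.0239] toolx yaw 0.925 z [-0.006  0.003 -1.   ] F [-4.51  3.24  4.7 ] M [0.863 1.083 0.076] Mtool [ 1.384  0.038 -0.078] w 0.519 q [ 0.27  0.56  0.24  1.54 -0.15  1.06 -0.1 ]
```

Request:
{"fn": "carry_out", "kwargs": {"commands": [{"tx":0,"ty":0,"tz":0,"rx":0,"ry":0,"rz":0,"jaw":0.3},{"tx":0,"ty":0,"tz":0,"rx":0,"ry":0,"rz":0,"jaw":0.3},{"tx":0,"ty":0,"tz":0,"rx":0,"ry":0,"rz":0,"jaw":0.3}]}}

```text
time: 20.6
position: [0.61, -0.3231, 0.024]
tool_rot: [-2.807, -1.4, 0.006]
ft_force: [-4.8, 3.0, 4.0]
grip_width: 0.408
```

```bash
python3 - <<'E'
from h import *
st()
for n,x,y in(("scene",170,200),): cv2.imwrite(f"pics/b2_{n}.png",cv2.resize(get_image(n)[y:y+150,x:x+200,::-1],None,fx=3.3,fy=3.3))
E
```

```text
t 20.6 pos [ 0.61   -0.3231  0.024 ] toolx yaw 0.925 z [-0.006  0.003 -1.   ] F [-4.78  2.99  4.03] M [ 0.85   1.149 -0.043] Mtool [ 1.429 -0.012  0.041] w 0.408 q [ 0.27  0.56  0.24  1.54 -0.15  1.06 -0.1 ]
```

View pics/b2_scene.png

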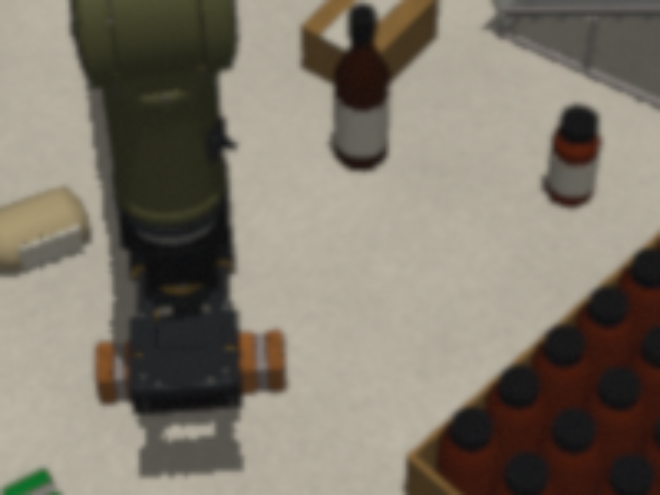

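Request:
{"fn": "carry_out", "kwargs": {"commands": [{"tx":0,"ty":0,"tz":0,"rx":0,"ry":0,"rz":0,"jaw":0.3},{"tx":0,"ty":0.005,"tz":-0.003,"rx":0,"ry":0,"rz":0,"jaw":0.3},{"tx":0,"ty":0.015,"tz":-0.003,"rx":0,"ry":0,"rz":0,"jaw":0.3},{"tx":0,"ty":0.025,"tz":-0.003,"rx":0,"ry":0,"rz":0,"jaw":0.3},{"tx":0,"ty":0.035,"tz":-0.003,"rx":0,"ry":0,"rz":0,"jaw":0.3},{"tx":0,"ty":0.045,"tz":-0.003,"rx":0,"ry":0,"rz":0,"jaw":0.3},{"tx":0,"ty":0.045,"tz":-0.001,"rx":0,"ry":0,"rz":0,"jaw":0.3},{"tx":0,"ty":0.045,"tz":0,"rx":0,"ry":0,"rz":0,"jaw":0.3},{"tx":0,"ty":0.045,"tz":0,"rx":0,"ry":0,"rz":0,"jaw":0.6},{"tx":0,"ty":0.045,"tz":0,"rx":0,"ry":0,"rz":0,"jaw":0.7}], "grip_force": 50}}

```text
time: 21.9
position: [0.6476, -0.3515, 0.0247]
tool_rot: [-2.811, -1.402, 0.003]
ft_force: [-0.1, 0.1, 0.4]
grip_width: 0.554
```

```bash
python3 - <<'E'
from h import *
st()
for n,x,y in(("scene",170,200),): cv2.imwrite(f"pics/b3_{n}.png",cv2.resize(get_image(n)[y:y+150,x:x+200,::-1],None,fx=3.3,fy=3.3))
E
```

```text
t 21.9 pos [ 0.6476 -0.3515  0.0247] toolx yaw 0.925 z [-0.002 -0.    -1.   ] F [-0.11  0.07  0.44] M [-0.035 -0.034  0.003] Mtool [-0.048 -0.008 -0.003] w 0.554 q [ 0.3   0.65  0.24  1.41 -0.16  1.11 -0.08]
```

View pics/b3_scene.png

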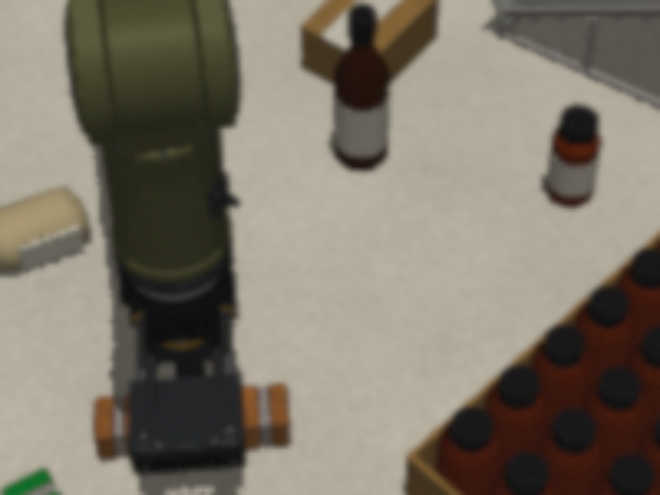

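Request:
{"fn": "carry_out", "kwargs": {"commands": [{"tx":0,"ty":0,"tz":0,"rx":0,"ry":0,"rz":0,"jaw":0.8},{"tx":0,"ty":0,"tz":0.007,"rx":0,"ry":0,"rz":0,"jaw":0.8},{"tx":0,"ty":0,"tz":0.014,"rx":0,"ry":0,"rz":0,"jaw":0.8},{"tx":0,"ty":0,"tz":0.014,"rx":0,"ry":0,"rz":0,"jaw":0.3},{"tx":0,"ty":0,"tz":0.014,"rx":0,"ry":0,"rz":0,"jaw":0.3},{"tx":0,"ty":0,"tz":0.014,"rx":0,"ry":0,"rz":0,"jaw":0.3},{"tx":0,"ty":0,"tz":0.014,"rx":0,"ry":0,"rz":0,"jaw":0.3},{"tx":0,"ty":0,"tz":0.014,"rx":0,"ry":0,"rz":0,"jaw":0.3}]}}

```text
time: 22.95
position: [0.6474, -0.3517, 0.0101]
tool_rot: [-2.811, -1.402, 0.003]
ft_force: [-0.5, 0.1, -0.2]
grip_width: 0.407
```

```bash
python3 - <<'E'
from h import *
st()
E
```

```text
t 22.95 pos [ 0.6474 -0.3517  0.0101] toolx yaw 0.925 z [-0.002 -0.    -1.   ] F [-0.54  0.06 -0.18] M [-0.054 -0.163  0.018] Mtool [-0.162  0.055 -0.018] w 0.407 q [ 0.3   0.66  0.24  1.42 -0.16  1.08 -0.08]
```

Request:
{"fn": "carry_out", "kwargs": {"commands": [{"tx":0,"ty":0,"tz":-0.01,"rx":0,"ry":0,"rz":0,"jaw":0.3},{"tx":0,"ty":0,"tz":-0.03,"rx":0,"ry":0,"rz":0,"jaw":0.3},{"tx":0,"ty":0,"tz":-0.05,"rx":0,"ry":0,"rz":0,"jaw":0.3},{"tx":0,"ty":0,"tz":-0.06,"rx":0,"ry":0,"rz":0,"jaw":0.3},{"tx":0,"ty":0,"tz":-0.06,"rx":0,"ry":0,"rz":0,"jaw":0.3},{"tx":0,"ty":0,"tz":-0.06,"rx":0,"ry":0,"rz":0,"jaw":0.3},{"tx":0,"ty":0,"tz":-0.06,"rx":0,"ry":0,"rz":0,"jaw":0.3}]}}

```text
time: 23.82
position: [0.6468, -0.3512, 0.0687]
tool_rot: [-2.809, -1.401, 0.006]
ft_force: [-1.1, -0.4, -3.8]
grip_width: 0.41
```

```bash
python3 - <<'E'
from h import *
st()
cv2.imwrite("pics/l3.png",cv2.resize(get_image("scene")[190:350,150:350,::-1],None,fx=3.3,fy=3.3)); st()
E
```

```text
t 23.825 pos [ 0.6468 -0.3512  0.0687] toolx yaw 0.925 z [-0.004  0.001 -1.   ] F [-1.07 -0.43 -3.82] M [ 0.032 -0.137  0.03 ] Mtool [-0.091  0.108 -0.03 ] w 0.41 q [ 0.29  0.61  0.25  1.38 -0.15  1.18 -0.09]
t 23.875 pos [ 0.6468 -0.3513  0.0688] toolx yaw 0.925 z [-0.004  0.001 -1.   ] F [ 0.32 -0.03 -3.42] M [ 0.119 -0.117 -0.029] Mtool [-0.021  0.166  0.029] w 0.414 q [ 0.29  0.61  0.25  1.38 -0.15  1.18 -0.09]
```

View pics/l3.png

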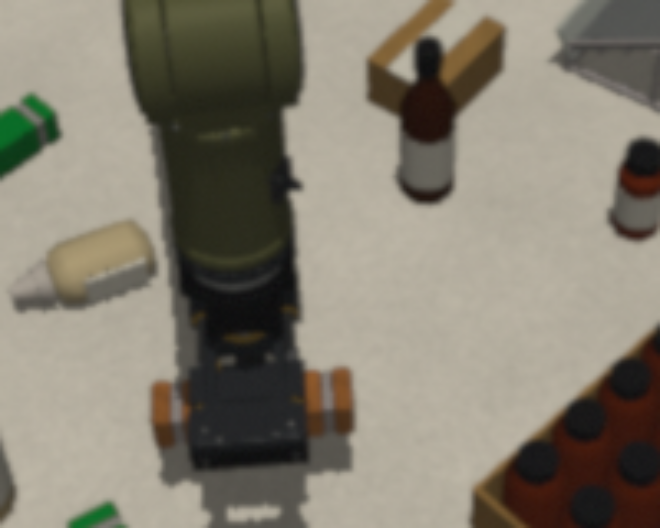

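The moment moved to about +0.13 N m, so this mill is heavy on tool −x. It goes in lane 1 with tool x up the slope.

```bash
python3 - <<'E'
from h import *
p,R=laneTool(1,-.01,.14,1);print(p);delta(p,R)
E
```

```text
[0.50352449 0.15637751 0.1900673 ]
shift [ 0.3191 -0.4203 -0.1202] turn [-0.1729  0.4836  0.6641] |w| deg 48.1
```

Request:
{"fn": "carry_out", "kwargs": {"commands": [{"tx":0,"ty":0,"tz":-0.06,"rx":0,"ry":0,"rz":0,"jaw":0.3},{"tx":0,"ty":0,"tz":-0.12,"rx":0,"ry":0,"rz":0,"jaw":0.3},{"tx":0.01,"ty":-0.01,"tz":-0.17,"rx":0,"ry":0,"rz":0,"jaw":0.3},{"tx":0.04,"ty":-0.05,"tz":-0.19,"rx":0,"ry":0,"rz":0.05,"jaw":0.3},{"tx":0.075,"ty":-0.1,"tz":-0.19,"rx":0,"ry":0,"rz":0.1,"jaw":0.3},{"tx":0.11,"ty":-0.145,"tz":-0.19,"rx":0,"ry":0,"rz":0.17,"jaw":0.3},{"tx":0.145,"ty":-0.19,"tz":-0.19,"rx":0,"ry":0,"rz":0.24,"jaw":0.3},{"tx":0.18,"ty":-0.235,"tz":-0.19,"rx":-0.02,"ry":0.06,"rz":0.33,"jaw":0.3},{"tx":0.215,"ty":-0.28,"tz":-0.18,"rx":-0.05,"ry":0.15,"rz":0.42,"jaw":0.3},{"tx":0.25,"ty":-0.33,"tz":-0.17,"rx":-0.08,"ry":0.24,"rz":0.5,"jaw":0.3},{"tx":0.285,"ty":-0.375,"tz":-0.15,"rx":-0.12,"ry":0.34,"rz":0.58,"jaw":0.3},{"tx":0.319,"ty":-0.42,"tz":-0.13,"rx":-0.15,"ry":0.42,"rz":0.65,"jaw":0.3}]}}

```text
time: 25.38
position: [0.5027, 0.1571, 0.1999]
tool_rot: [-2.99, -0.393, -0.667]
ft_force: [1.3, 0.2, -4.0]
grip_width: 0.408
```

```bash
python3 - <<'E'
from h import *
st();p,R=laneTool(1,-.01,.05,1);print(p);delta(p,R)
E
```

```text
t 25.375 pos [0.5027 0.1571 0.1999] toolx yaw 0.262 z [ 0.411  0.106 -0.905] F [ 1.25  0.16 -3.96] M [-0.09   0.755 -0.017] Mtool [ 0.091 -0.752  0.059] w 0.408 q [-0.25 -0.24 -0.13  2.15  0.03  0.8  -1.71]
[0.54537377 0.16688526 0.11108487]
shift [0.0019 0.0012 0.099 ] turn [-0.0036  0.0614  0.0148] |w| deg 3.6
```

Request:
{"fn": "carry_out", "kwargs": {"commands": [{"tx":0.002,"ty":0.001,"tz":0.03,"rx":-0.004,"ry":0.061,"rz":0.015,"jaw":0.3},{"tx":0.002,"ty":0.001,"tz":0.06,"rx":-0.004,"ry":0.061,"rz":0.015,"jaw":0.3},{"tx":0.002,"ty":0.001,"tz":0.085,"rx":-0.004,"ry":0.061,"rz":0.015,"jaw":0.3},{"tx":0.002,"ty":0.001,"tz":0.099,"rx":-0.004,"ry":0.061,"rz":0.015,"jaw":0.3},{"tx":0.002,"ty":0.001,"tz":0.099,"rx":-0.004,"ry":0.061,"rz":0.015,"jaw":0.3},{"tx":0.002,"ty":0.001,"tz":0.099,"rx":-0.004,"ry":0.061,"rz":0.015,"jaw":0.3}]}}

```text
time: 26.12
position: [0.5469, 0.1659, 0.1123]
tool_rot: [-2.965, -0.37, -0.753]
ft_force: [0.3, 0.4, -2.7]
grip_width: 0.403
```

```bash
python3 - <<'E'
from h import *
st();p,R=laneTool(1,-.01,.014,1);print(p);delta(p,R)
cv2.imwrite("pics/p3.png",cv2.resize(get_image("scene")[100:260,260:460,::-1],None,fx=3.5,fy=3.5))
E
```

```text
t 26.125 pos [0.5469 0.1659 0.1123] toolx yaw 0.249 z [ 0.463  0.116 -0.879] F [ 0.29  0.43 -2.68] M [-0.178  0.834  0.054] Mtool [ 0.055 -0.852 -0.033] w 0.403 q [-0.23 -0.07 -0.15  2.22  0.11  0.5  -1.79]
[0.56211349 0.17108836 0.0794919 ]
shift [-0.0016 -0.0013  0.0365] turn [0.0002 0.0025 0.0024] |w| deg 0.2
```

View pics/p3.png

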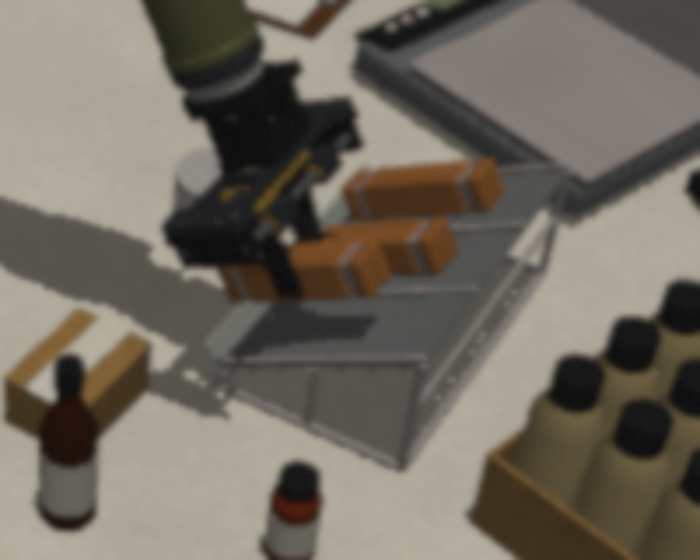

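Request:
{"fn": "carry_out", "kwargs": {"commands": [{"tx":-0.001,"ty":-0.001,"tz":0.015,"rx":0,"ry":0.002,"rz":0.002,"jaw":0.3},{"tx":-0.001,"ty":-0.001,"tz":0.028,"rx":0,"ry":0.002,"rz":0.002,"jaw":0.3},{"tx":-0.001,"ty":-0.001,"tz":0.034,"rx":0,"ry":0.002,"rz":0.002,"jaw":0.3},{"tx":-0.001,"ty":-0.001,"tz":0.036,"rx":0,"ry":0.002,"rz":0.002,"jaw":0.3},{"tx":-0.001,"ty":-0.001,"tz":0.036,"rx":0,"ry":0.002,"rz":0.002,"jaw":0.3},{"tx":-0.001,"ty":-0.001,"tz":0.036,"rx":0,"ry":0.002,"rz":0.002,"jaw":0.3}]}}

```text
time: 26.92
position: [0.5623, 0.1709, 0.0797]
tool_rot: [-2.964, -0.367, -0.756]
ft_force: [0.5, 0.4, -4.4]
grip_width: 0.408
```

```bash
python3 - <<'E'
from h import *
st();p,R=laneTool(1,-.01,.010,1);print(p);delta(p,R)
E
```

```text
t 26.925 pos [0.5623 0.1709 0.0797] toolx yaw 0.247 z [ 0.464  0.116 -0.878] F [ 0.53  0.39 -4.45] M [-0.243  0.84  -0.003] Mtool [-0.028 -0.874 -0.012] w 0.408 q [-0.23  0.02 -0.15  2.21  0.16  0.42 -1.84]
[0.56397346 0.17155537 0.07598157]
shift [-0.0002 -0.0002  0.0041] turn [0.0001 0.0009 0.0005] |w| deg 0.1
```

Request:
{"fn": "carry_out", "kwargs": {"commands": [{"tx":0,"ty":0,"tz":0.001,"rx":0,"ry":0,"rz":0,"jaw":0.3},{"tx":0,"ty":0,"tz":0.002,"rx":0,"ry":0,"rz":0,"jaw":0.3},{"tx":0,"ty":0,"tz":0.003,"rx":0,"ry":0,"rz":0,"jaw":0.3},{"tx":0,"ty":0,"tz":0.003,"rx":0,"ry":0,"rz":0,"jaw":0.3}]}}

```text
time: 27.42
position: [0.5635, 0.1711, 0.0765]
tool_rot: [-2.965, -0.367, -0.754]
ft_force: [-0.1, -0.5, -3.5]
grip_width: 0.411
```

```bash
python3 - <<'E'
from h import *
st();p,R=laneTool(1,-.01,.010,1);print(p);delta(p,R)
E
```

```text
t 27.425 pos [0.5635 0.1711 0.0765] toolx yaw 0.247 z [ 0.464  0.116 -0.878] F [-0.07 -0.46 -3.49] M [-0.19   0.857 -0.024] Mtool [ 0.011 -0.878  0.032] w 0.411 q [-0.23  0.02 -0.15  2.21  0.17  0.42 -1.84]
[0.56397346 0.17155537 0.07598157]
shift [ 0.0003 -0.0003  0.0008] turn [0.0002 0.0018 0.0005] |w| deg 0.1
```

Request:
{"fn": "carry_out", "kwargs": {"commands": [{"tx":0,"ty":0,"tz":0.001,"rx":0,"ry":0,"rz":0,"jaw":0.3},{"tx":0,"ty":0,"tz":0.002,"rx":0,"ry":0,"rz":0,"jaw":0.3},{"tx":0,"ty":0,"tz":0.002,"rx":0,"ry":0,"rz":0,"jaw":0.3}]}}

```text
time: 27.8
position: [0.5638, 0.1712, 0.0762]
tool_rot: [-2.966, -0.367, -0.754]
ft_force: [-16.7, -3.8, 15.3]
grip_width: 0.41
```

```bash
python3 - <<'E'
from h import *
st()
E
```

```text
t 27.8 pos [0.5638 0.1712 0.0762] toolx yaw 0.247 z [ 0.463  0.115 -0.879] F [-16.73  -3.83  15.25] M [-0.428  2.196  0.059] Mtool [ 0.135 -2.234  0.003] w 0.41 q [-0.23  0.03 -0.15  2.21  0.17  0.42 -1.84]
```

Contact is felt. Easing 1 mm, releasing and retreating.

Request:
{"fn": "carry_out", "kwargs": {"commands": [{"tx":0,"ty":0,"tz":-0.001,"rx":0,"ry":0,"rz":0,"jaw":0.3},{"tx":0,"ty":0,"tz":-0.001,"rx":0,"ry":0,"rz":0,"jaw":0.5},{"tx":0,"ty":0,"tz":-0.001,"rx":0,"ry":0,"rz":0,"jaw":0.6},{"tx":0,"ty":0,"tz":-0.001,"rx":0,"ry":0,"rz":0,"jaw":0.65},{"tx":0,"ty":0,"tz":-0.001,"rx":0,"ry":0,"rz":0,"jaw":0.65},{"tx":0,"ty":0,"tz":-0.02,"rx":0,"ry":0,"rz":0,"jaw":0.65},{"tx":0,"ty":0,"tz":-0.05,"rx":0,"ry":0,"rz":0,"jaw":0.65},{"tx":0,"ty":0,"tz":-0.1,"rx":0,"ry":0,"rz":0,"jaw":0.65},{"tx":0,"ty":0,"tz":-0.15,"rx":0,"ry":0,"rz":0,"jaw":0.65},{"tx":0,"ty":-0.06,"tz":-0.18,"rx":0,"ry":0,"rz":0,"jaw":0.65},{"tx":0,"ty":-0.06,"tz":-0.18,"rx":0,"ry":0,"rz":0,"jaw":0.65}]}}

```text
time: 29.18
position: [0.4766, 0.2199, 0.2321]
tool_rot: [-2.965, -0.377, -0.749]
ft_force: [0.7, -0.4, -0.8]
grip_width: 0.655
```

```bash
python3 - <<'E'
from h import *
st()
a=get_image("scene")[:,:,::-1];b=get_image("top")[:,:,::-1]
cv2.imwrite("pics/f_s.png",a);cv2.imwrite("pics/f_t.png",b)
cv2.imwrite("pics/f_sc.png",cv2.resize(a[100:260,260:460],None,fx=3.5,fy=3.5));cv2.imwrite("pics/f_tc.png",cv2.resize(b[110:260,80:280],None,fx=3.5,fy=3.5))
E
```

```text
t 29.175 pos [0.4766 0.2199 0.2321] toolx yaw 0.254 z [ 0.46   0.117 -0.88 ] F [ 0.66 -0.39 -0.85] M [-0.187  0.502 -0.02 ] Mtool [-0.058 -0.533 -0.01 ] w 0.655 q [-0.41 -0.3  -0.16  2.15  0.14  0.83 -1.96]
```

View pics/f_sc.png

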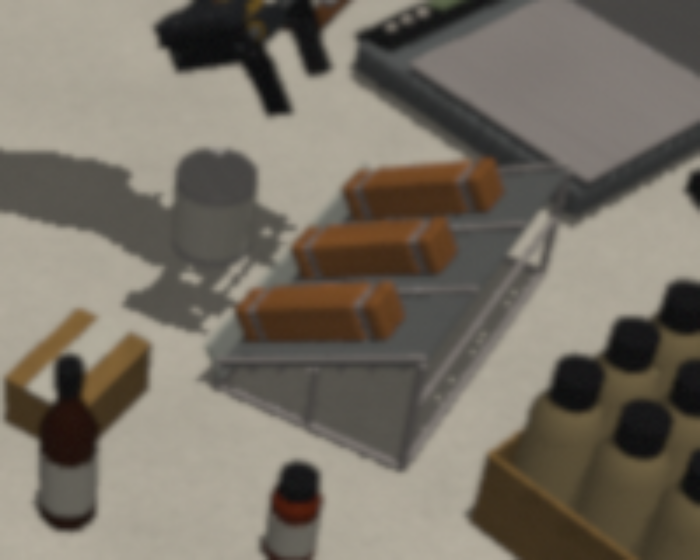

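View pics/f_tc.png

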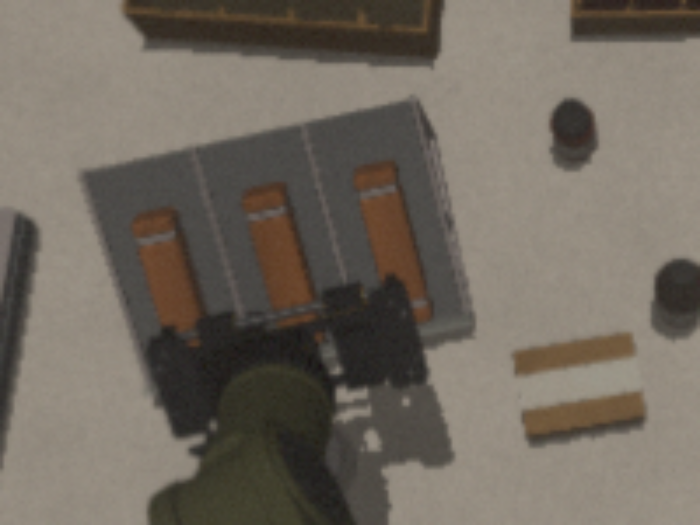

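View pics/f_s.png

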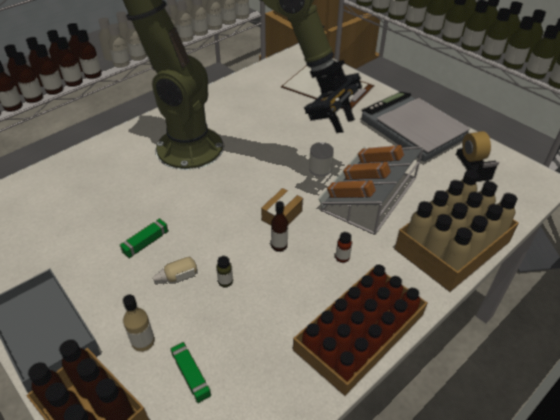

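```bash
python3 - <<'E'
from h import *
L=lR()
def onlane(n,uv,i,h):
    o,d=ray(n,uv);d=d[0];c=lane(i)+L[:,2]*h;t=(c-o)@L[:,2]/(d@L[:,2]);return (L.T@(o+d*t-lane(i))).round(4)
for i,uv in((3,(129.2,192.9)),(1,(80+394/3.5,110+241/3.5))): print("top",i,onlane("top",uv,i,.036))
for i,e in((3,[(347,178),(490,158)]),(2,[(300,238),(440,220)]),(1,[(243,300),(388,284)])):
    for p in e: print("scene",i,onlane("scene",np.array(p)/3.5+[260,100],i,.036))
print(proj("scene",[[.519,-.26,.09]]))
E
```

```text
top 3 [-0.005  -0.0007  0.036 ]
top 1 [-0.0053 -0.0026  0.036 ]
scene 3 [-0.0767 -0.0017  0.036 ]
scene 3 [0.0606 0.0112 0.036 ]
scene 2 [-0.0704 -0.0069  0.036 ]
scene 2 [0.0601 0.0077 0.036 ]
scene 1 [-0.0734 -0.0071  0.036 ]
scene 1 [0.0592 0.0084 0.036 ]
[[222.99738615 257.20721037]]
```

All three mills are centred within about 10 mm and aligned. The robot is clear, so I'm handing in.

```bash
python3 - <<'E'
from h import *
print(ctrl.close_job()); 
E
```

```text
the job is handed in; nothing more can be done
None
```

I lifted each of the three orange mills at mid-length, felt which end was heavy, and laid it flat in its own lane with the heavy end down the slope. The job was handed in at about 29 s of the 72 s allowed, with the arm clear and the gripper open. The hand-in reported no verdict.

- **Heavy ends:** the wrist moment shifted by about −0.12, −0.11 and +0.13 N m on the three lifts, so the end was clear each time. I read it from the moment alone; I saw no droop to confirm it.
- **Last checks:** rough readings from the top and scene pictures put every mill centre about 5–8 mm below its lane's middle point and within about 5 mm of its middle line. All three look straight and flat. I marked these points by eye.
- **Disagreement:** in the scene view, the two end points of each mill differ sideways by about 13–16 mm. The top view and the commanded tool angle show them straight. It would be about 6 degrees if real, and the limit is 15.
- **Extra step:** mill B lay too close to a spice jar for the gripper's body. I slid it about 60 mm away from the jar before lifting it.
- **Bystanders:** in the final picture the bottles, jars, carton and green look-alikes all stand or lie where they were at the start. I compared them by eye.

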